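# Crank the craft clamp shut on a candle block

### The job

Fit the loose crank onto the square shaft end of the green craft clamp, fully home on its shoulder, and wind it clockwise (seen from above) through as many turns as it takes for the red jaw to grip the wooden candle block firmly against the packing of the green fixed jaw. Feel for it: do not bear down or heave on the crank, and do not overtighten, because the soft wood marks. Leave the crank on the shaft, let go, do not push the jaw or block by hand, and leave the other things on the table where they are.

Things in the scene. Friction and masses are not known exactly. Their poses are not given: they have to be found in the camera images.
- clamp: Green and grey craft clamp screwed to the table. Origin on the table under the axis of its upright crank shaft; z up; jaws towards its +y. Green gearbox 96 (x) by 100 (y) mm, top 70 mm up, centred on the origin; base plate 120 mm wide (x), 15 mm thick, from y = -55 to 220 mm; red moving jaw 27 mm thick, green fixed jaw at y = 190 to 215 mm, jaw tops 62 to 65 mm above the table.
- shaft (a joint): Angle (rad) of the upright shaft, growing clockwise seen from above; at 0 its square end has its faces across the clamp's x and y, and the red jaw's face is at y = 83 mm (give or take 3 mm); one turn moves it 24 mm towards the fixed jaw. 1 to 2.5 turns to the bite. Turning takes 0.12 N m (1.7 N at the crank handle) and it stays where left; each 19 N of clamping adds 1 N at the handle.
- shaft_seat (a point): Nominal shaft axis (the clamp's axes) at the height of the collar's top, 76 mm above the table, where the crank hub rests when fully home. From the collar (40 mm across) rises the steel square end, 14 by 14 mm, 17 mm tall. Its bearing plate is adjustable and locked: the real axis stands up to 3 mm off this point along the clamp's x and y, differently each time and not measured.
- crank: Loose crank with steel hub, about 0.2 kg, lying flat, socket down, handle up. Origin: centre of the hub's underside; z up; handle towards +x. Hub 30 by 30 mm (faces across x and y), 36 mm tall; square socket in its underside 16 mm wide, 19 mm deep, sides along x and y, 1.2 mm chamfer: fits in any of 4 quarter turns. Flat arm 18 mm wide, 9 mm thick, flush with the underside, to the handle.
- socket_mouth (a point): Centre of the socket's mouth, in the plane of the hub's underside (same as the crank's origin).
- handle_mid (a point): Middle of the crank's upright wooden handle: a freely spinning sleeve 20 mm in diameter, 44 mm tall (from 12 to 56 mm above the hub's underside); this point is 72 mm from the hub's axis and 34 mm above its underside.
- block: Light wooden candle block 50 by 50 mm, 42 mm tall, with a brass cup ring on top, lying loose on the clamp's base plate between the jaws; origin at the centre of its underside. It should be squeezed with at least 13 N, and more than 150 N marks it. The red jaw has a facing on rubber buffers: after the bite the force rises by about 50 N per mm (190 N per rad of the shaft).
- jaw_fixed (a point): On the fixed jaw's green casting, middle of its inner face, 40 mm above the table. In front of it, towards the moving jaw, stands wooden packing that the block comes to rest against; it is 2 to 16 mm deep, differently each time and not measured.
- jar: Bystander: small glass jar with a brass lid, 54 mm across, 70 mm tall; origin under its centre.
- bucket: Bystander: open tin bucket, 72 mm across, 75 mm tall; origin under its centre.
- spool: Bystander: red spool 68 mm across, 40 mm tall; origin under its centre.
- pliers: Bystander: pliers with red handles lying flat, 165 mm long along x, 70 mm wide, 16 mm tall; origin under the pivot.
- candle: Bystander: red candle in a round brass holder 64 mm across, 158 mm tall; origin under its centre.
Mind the look-alikes: they are no part of the job. Leave any orange or turquoise look-alike of the crank alone. What is shaped like the block but grey is not meant.

How it is judged:
By the outcome, as a careful person would: the job done as asked, in the order asked, and still so for the second after the job is handed in, with the robot touching nothing.
It also fails if it takes over 72 s, if anything falls off the work surface, if the arm or the gripper's body presses on something with over 40 N, if the wrist force passes 120 N, or if a joint passes its speed limit or range.

### The arm

A 6-joint arm with a two-finger parallel gripper is mounted at the origin on the work surface. World frame = base frame: x ahead of the robot, y to its left, z up, the work surface at z = 0. Lengths are in m, angles in rad, forces in N, time in s.
With the tool pointing down it reaches from about 0.35 to 0.875 m from the base axis. Payload 15.5 kg.
Tool frame: the origin (TCP) lies between the finger pads; the fingertips stand 19 mm ahead of it and the grasp point (between the pads) is the TCP; z points along the fingers, y is the direction in which the jaws open and shut (so a half turn about z gives the same grasp; the last joint's range is limited). The gripper opens to 85 mm and grips with 20 to 120 N. Pads are 22 mm wide; open, the fingers measure 114 mm over their backs; the gripper's body (76 mm by 85 mm) begins 54 mm behind the grasp point. The pads swing forward as they close: fully open they stand 13 mm farther back than shut.
Start: joints at [-1.401, 0.494, 1.345, -0, 1.302, -0.096], TCP at [0.164, -0.603, 0.25] pointing down, gripper open.
Joint ranges: [-2.91, 2.91], [-0.82, 2.16], [0.22, 2.67], [-1.22, 4.37], [0.12, 2.79], [-3.08, 3.08]. Speed limits (rad/s): [1.89, 1.89, 2.57, 3.01, 3.01, 3.01].

### API

Orientations are given as [roll, pitch, yaw] about the fixed x, y, z axes, in that order (R = Rz(yaw) Ry(pitch) Rx(roll)).
In Python, from rig import ctrl gives the robot as it stands. The module is installed in compiled form; this text tells all that it offers.
- The arm moves only by the tool carry_out, never from a script. Its argument "motion" is a list of rows, each an object of numbers: "dx", "dy", "dz": the shift along the tool's x, y, z in cm; "rx", "ry", "rz": the turn, a rotation vector about the tool's x, y, z in degrees; "gripper": the opening, from -1 (shut) to 1 (fully open). In form: [{"dx": .., "dy": .., "dz": .., "rx": .., "ry": .., "rz": .., "gripper": ..}, ...]. A call has 1 to 20 rows; each row is the pose to reach, as a shift and turn from the pose commanded when the call began, along the tool's axes at that moment; what a row does not reach only later rows make up. A row lasts 1/12 s, in which the tool goes at most 41.7 mm and 7.16 degrees, less where a joint would pass 70% of its speed; a pose out of reach is approached as far as the arm can. A call with a gripper value outside its range is refused whole. The fingers move at their own pace and stop on an object; "grip_force" is the grip in N (left out, the last holds). Time passes only in rows, so rows that repeat a pose let the fingers close. It gives the time, the measured TCP pose, the force and the opening at its end, in the units of the state.
- ctrl.observe(): the state, without advancing time (a new reading comes with each control period).
- ctrl.read_camera(name): name is "scene" or "top" or "wrist"; returns (picture, depth): 384x512x3 uint8, blue, green, red; 384x512 float32, m along the optical axis (not along the pixel's ray), 0 where there is no reading.
- ctrl.calibration(name): a dict with "camera_matrix" (3x3 intrinsics, pixels), "rvec" (rotation vector, rad) and "tvec" (3), from world to camera coordinates, as OpenCV has them; the wrist camera has in their place "T_tool_cam" (4x4, takes a point from camera to tool coordinates, whose origin is the TCP and whose axes are the flange's). Camera axes: x right, y down, z forward; pixel columns grow to the right and rows downward; lengths in m; the calibration is good to about 2 mm. A picture is of the moment at which its call begins: read the wrist's pose just before it. calibration takes no time and is no camera call.
- ctrl.close_job(): hands the job in, once; it reports no verdict.
The state is a dict: "t": time; "joint_pos": joint angles; "joint_velocities": joint speeds; "joint_efforts": joint torques, N m; "eef_pos": TCP position; "tcp_rot": TCP orientation; "wrist_force": force on the tool from outside, world axes, zero at the start; "torque": the same for the moment, N m; "gripper_width": opening from 0.0 (shut) to 1.0 (fully open).
Only numpy, scipy, OpenCV 4.12 (cv2) and the standard library are available. Lean on these libraries where they do the work, as an engineer would, in place of code of your own. Each camera call takes 0.05 s, during which the arm holds its last target. There are 200 camera calls.

## Working session

There is one attempt and no reset: what is moved stays moved. The work goes in short steps, Python scripts to look and compute and a tool call to move; the robot and the scene stay as the last step left them, time stands still between calls to the robot, and variables do not carry over. Pictures are saved under pics/ and viewed, about 8 in all and at most 12, crops included, and the job is handed in when it is done.

Besides the shell and the picture viewer there is one more tool, called after ">>>" by a JSON object that holds its "fn" and its "kwargs". carry_out: Moves the arm, as the interface text tells. Its arguments: {"type":"object","properties":{"motion":{"type":"array"},"grip_force":{"type":"number"}},"required":["motion"]}

```bash
mkdir -p pics
cat > h.py <<'E'
import numpy as np, cv2
from rig import ctrl
def look(n):
    s=ctrl.observe(); im,d=ctrl.read_camera(n); c=ctrl.calibration(n); K=np.array(c["camera_matrix"])
    if n=="wrist":
        r,p,y=s["tcp_rot"]; T=np.eye(4)
        from scipy.spatial.transform import Rotation as R
        T[:3,:3]=R.from_euler("xyz",[r,p,y]).as_matrix(); T[:3,3]=s["eef_pos"]; W=T@np.array(c["T_tool_cam"])
    else:
        W=np.eye(4); Rm=cv2.Rodrigues(np.array(c["rvec"],float))[0]; W[:3,:3]=Rm.T; W[:3,3]=-Rm.T@np.array(c["tvec"]).ravel()
    return im,d,K,W
def pts(uv,K,W,z=None,depth=None):
    uv=np.atleast_2d(np.array(uv,float)); r=np.c_[(uv[:,0]-K[0,2])/K[0,0],(uv[:,1]-K[1,2])/K[1,1],np.ones(len(uv))]@W[:3,:3].T
    k=(z-W[2,3])/r[:,2] if z is not None else np.asarray(depth)
    return W[:3,3]+r*k[:,None]
def cloud(d,K,W):
    v,u=np.indices(d.shape); P=pts(np.c_[u.ravel(),v.ravel()],K,W,depth=d.ravel()).reshape(*d.shape,3); P[d==0]=np.nan; return P
E
python3 - <<'E'
from h import *
print(ctrl.observe())
for n in("top","scene"):
    im,d,K,W=look(n); np.savez(n+"0.npz",im=im,d=d,K=K,W=W); cv2.imwrite(f"pics/{n}0.png",cv2.resize(im,(800,600))); print(n,W.round(3),K)
E
```

```text
{'t': 0.0, 'joint_pos': array([-1.40050884e+00,  4.94187204e-01,  1.34614324e+00,  9.65316488e-06,
        1.30248442e+00, -9.54596034e-02]), 'joint_velocities': array([ 0.00084965,  0.0011562 , -0.00108612,  0.00107481, -0.00092969,
        0.00049232]), 'joint_efforts': array([-2.71463192e-03, -8.82165027e+01, -3.83882618e+01, -5.09898236e-04,
        9.87706531e-03,  1.61945286e-05]), 'eef_pos': array([ 0.16411664, -0.60271743,  0.24969363]), 'tcp_rot': array([-3.14037689e+00, -1.25757409e-04,  2.65744450e-01]), 'wrist_force': array([0.7755841 , 0.63386717, 0.57718039]), 'torque': array([ 0.0257038 , -0.01057679, -0.00061614]), 'gripper_width': 0.9999316095118581}
top [[-2.000e-03 -9.970e-01  8.000e-02  4.910e-01]
 [-1.000e+00  1.000e-03 -3.000e-03 -9.700e-02]
 [ 3.000e-03 -8.000e-02 -9.970e-01  1.166e+00]
 [ 0.000e+00  0.000e+00  0.000e+00  1.000e+00]] [[400.26135059   0.         262.90955056]
 [  0.         400.26135059 190.86739777]
 [  0.           0.           1.        ]]
scene [[-4.970e-01  6.540e-01 -5.710e-01  1.218e+00]
 [ 8.680e-01  3.740e-01 -3.280e-01  2.830e-01]
 [-1.000e-03 -6.580e-01 -7.530e-01  9.160e-01]
 [ 0.000e+00  0.000e+00  0.000e+00  1.000e+00]] [[401.98317945   0.         253.22030726]
 [  0.         401.98317945 195.37079063]
 [  0.           0.           1.        ]]
```

View pics/top0.png

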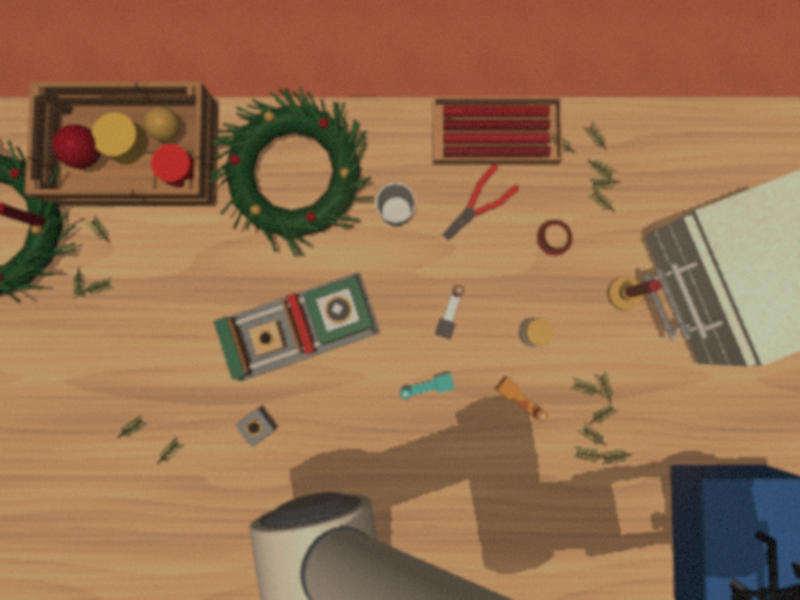

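View pics/scene0.png

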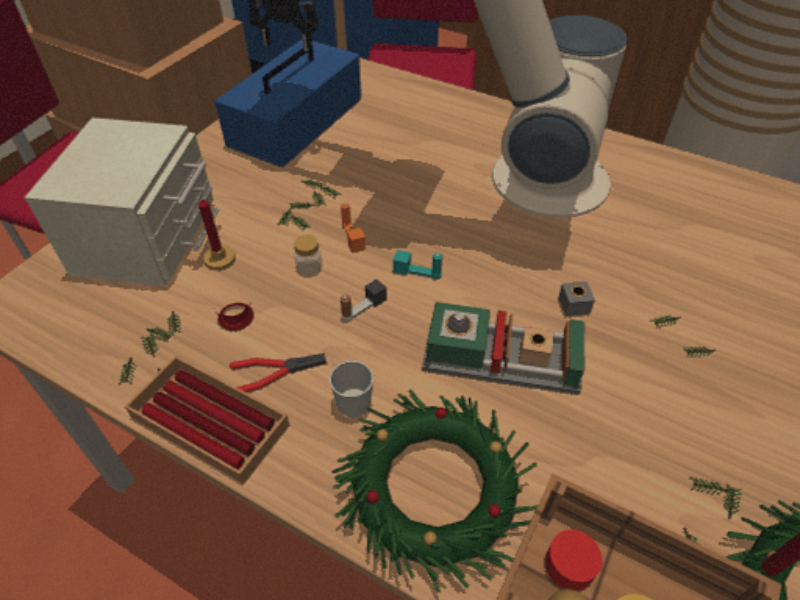

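Candidates for the crank, in top-view pixels: steel (448,312), turquoise (428,385) and orange (520,397). The steel one with the wooden handle fits the description, and the other two are the named look-alikes. The clamp is at (339,308), with its jaws pointing left in the picture, which is world +y. The wooden block between the jaws is at (266,338), and the grey one at (256,426) is a decoy.

Run:
```python
from h import *
Z=np.load("top0.npz"); im,d,K,W=[Z[k] for k in("im","d","K","W")]; P=cloud(d,K,W)
hsv=cv2.cvtColor(im,cv2.COLOR_BGR2HSV)
def sub(u0,v0,u1,v1): 
    m=np.zeros(d.shape,bool); m[int(v0/1.5625):int(v1/1.5625),int(u0/1.5625):int(u1/1.5625)]=1; return m
m=sub(425,275,475,345)
z=P[...,2]
for n,lo,hi in(("hub",.026,.045),("handle",.046,.07),("arm",.004,.02)):
    q=P[m&(z>lo)&(z<hi)]; print(n,len(q),np.median(q,0).round(4),q.min(0).round(3),q.max(0).round(3))
# clamp: all above 8mm
m=sub(205,265,390,390)
q=P[m&(z>.008)&(z<.1)]
r=cv2.minAreaRect((q[:,:2]*1000).astype(np.float32)); print("clamp rect",r,cv2.boxPoints(r))
q=P[m&(z>.064)&(z<.0735)&sub(290,265,390,390)]
r=cv2.minAreaRect((q[:,:2]*1000).astype(np.float32)); print("box+jaw top",r)
q=P[m&(z>.080)]; print("shaft top",len(q),np.median(q,0))
red=((hsv[...,0]<8)|(hsv[...,0]>172))&(hsv[...,1]>150)&m; q=P[red&(z>.05)];r=cv2.minAreaRect((q[:,:2]*1000).astype(np.float32)); print("red",r,np.median(q,0))
c=cv2.resize(im[165:285,125:365],(800,400),interpolation=cv2.INTER_CUBIC); cv2.imwrite("pics/c1.png",c)
```

```text
hub 124 [ 0.5304 -0.1616  0.035 ] [ 0.511 -0.185  0.026] [ 0.604 -0.142  0.039]
handle 39 [ 0.5963 -0.1834  0.0543] [ 0.588 -0.192  0.049] [ 0.605 -0.175  0.061]
arm 128 [ 0.5662 -0.1724  0.0077] [ 0.503 -0.21   0.004] [ 0.625 -0.126  0.018]
clamp rect ((534.0807495117188, 108.52009582519531), (120.2820053100586, 274.3680725097656), 19.193538665771484) [[432.18213   218.30658  ]
 [522.3834    -40.81031  ]
 [635.9794     -1.2663879]
 [545.7781    257.8505   ]]
box+jaw top ((554.4335327148438, 49.49144744873047), (96.1964111328125, 139.55401611328125), 19.374547958374023)
shaft top 31 [0.56103766 0.02931701 0.09184757]
red ((536.65234375, 97.69032287597656), (107.54721069335938, 16.717565536499023), 19.01277732849121) [0.53559743 0.09661396 0.06042252]
```

View pics/c1.png

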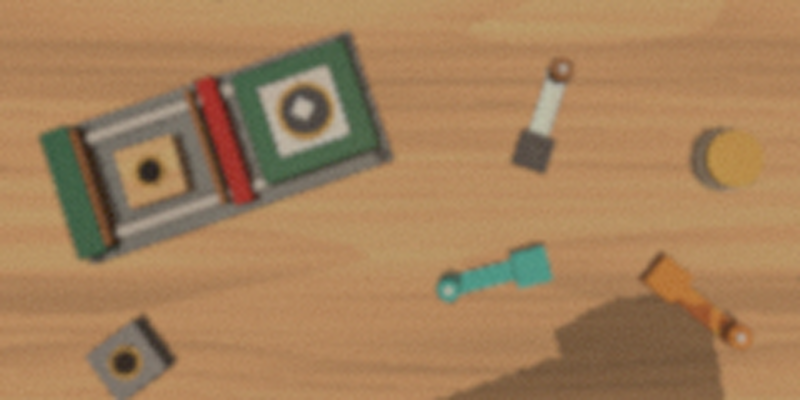

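>>> {"fn": "carry_out", "kwargs": {"motion": [{"dx": 48.5,"dy": -31.5,"dz": 1,"rz": 33.5},{"dx": 48.5,"dy": -31.5,"dz": 1,"rz": 33.5},{"dx": 48.5,"dy": -31.5,"dz": 1,"rz": 33.5},{"dx": 48.5,"dy": -31.5,"dz": 1,"rz": 33.5},{"dx": 48.5,"dy": -31.5,"dz": 1,"rz": 33.5},{"dx": 48.5,"dy": -31.5,"dz": 1,"rz": 33.5},{"dx": 48.5,"dy": -31.5,"dz": 1,"rz": 33.5},{"dx": 48.5,"dy": -31.5,"dz": 1,"rz": 33.5},{"dx": 48.5,"dy": -31.5,"dz": 1,"rz": 33.5},{"dx": 48.5,"dy": -31.5,"dz": 1,"rz": 33.5},{"dx": 48.5,"dy": -31.5,"dz": 1,"rz": 33.5},{"dx": 48.5,"dy": -31.5,"dz": 1,"rz": 33.5},{"dx": 48.5,"dy": -31.5,"dz": 1,"rz": 33.5},{"dx": 48.5,"dy": -31.5,"dz": 1,"rz": 33.5},{"dx": 48.5,"dy": -31.5,"dz": 1,"rz": 33.5},{"dx": 48.5,"dy": -31.5,"dz": 1,"rz": 33.5},{"dx": 48.5,"dy": -31.5,"dz": 1,"rz": 33.5},{"dx": 48.5,"dy": -31.5,"dz": 1,"rz": 33.5}]}}

```text
invalid input at $.motion[0]: expected keys dx, dy, dz, rx, ry, rz, gripper
```

Run:
```python
from h import *
print(ctrl.observe()); print(np.array(ctrl.calibration("wrist")["T_tool_cam"]).round(4))
im,d,K,W=look("wrist"); np.savez("w1.npz",im=im,d=d,K=K,W=W); cv2.imwrite("pics/w1.png",cv2.resize(im,(640,480)))
P=cloud(d,K,W); z=P[...,2]; m=(np.hypot(P[...,0]-.56,P[...,1]+.17)<.08)
for n,lo,hi in(("hub",.031,.041),("handle",.050,.063),("arm",.006,.013)):
    q=P[m&(z>lo)&(z<hi)]
    if len(q)>5:
        r=cv2.minAreaRect((q[:,:2]*1000).astype(np.float32)); print(n,len(q),np.median(q,0).round(4),r)
```

```text
{'t': 0.1, 'joint_pos': array([-1.40050832e+00,  4.94115204e-01,  1.34600877e+00,  2.71749968e-05,
        1.30248722e+00, -9.55266126e-02]), 'joint_velocities': array([ 0.00016628, -0.00043613, -0.00329437,  0.00058957,  0.00161572,
        0.00045011]), 'joint_efforts': array([-9.92061869e-04, -8.83588314e+01, -3.84562433e+01, -3.49274533e-04,
        5.27239084e-03, -1.99549970e-05]), 'eef_pos': array([ 0.16413428, -0.6027866 ,  0.24978396]), 'tcp_rot': array([-3.14058126e+00, -1.23225345e-04,  2.65807340e-01]), 'wrist_force': array([ 0.04528038,  0.79495532, -0.14398715]), 'torque': array([ 0.06276403,  0.03074094, -0.00204169]), 'gripper_width': 0.9993379732137624}
[[-6.000e-04 -9.599e-01 -2.802e-01  7.210e-02]
 [ 1.000e+00 -1.000e-03  1.300e-03 -5.000e-04]
 [-1.600e-03 -2.802e-01  9.599e-01 -1.235e-01]
 [ 0.000e+00  0.000e+00  0.000e+00  1.000e+00]]
```

View pics/w1.png

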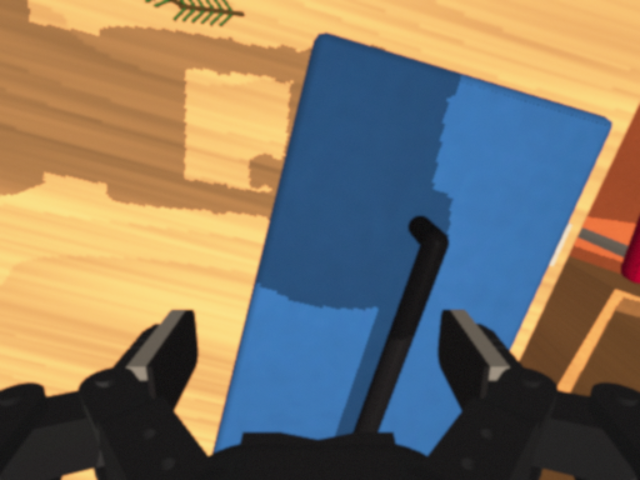

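The picture shows only the toolbox under the gripper at the start pose. The move was refused because every row needs all the keys, so I'm resending it with them.

>>> {"fn": "carry_out", "kwargs": {"motion": [{"dx": 48.5,"dy": -31.5,"dz": -3,"rx": 0,"ry": 0,"rz": 33.5,"gripper": 1},{"dx": 48.5,"dy": -31.5,"dz": -3,"rx": 0,"ry": 0,"rz": 33.5,"gripper": 1},{"dx": 48.5,"dy": -31.5,"dz": -3,"rx": 0,"ry": 0,"rz": 33.5,"gripper": 1},{"dx": 48.5,"dy": -31.5,"dz": -3,"rx": 0,"ry": 0,"rz": 33.5,"gripper": 1},{"dx": 48.5,"dy": -31.5,"dz": -3,"rx": 0,"ry": 0,"rz": 33.5,"gripper": 1},{"dx": 48.5,"dy": -31.5,"dz": -3,"rx": 0,"ry": 0,"rz": 33.5,"gripper": 1},{"dx": 48.5,"dy": -31.5,"dz": -3,"rx": 0,"ry": 0,"rz": 33.5,"gripper": 1},{"dx": 48.5,"dy": -31.5,"dz": -3,"rx": 0,"ry": 0,"rz": 33.5,"gripper": 1},{"dx": 48.5,"dy": -31.5,"dz": -3,"rx": 0,"ry": 0,"rz": 33.5,"gripper": 1},{"dx": 48.5,"dy": -31.5,"dz": -3,"rx": 0,"ry": 0,"rz": 33.5,"gripper": 1},{"dx": 48.5,"dy": -31.5,"dz": -3,"rx": 0,"ry": 0,"rz": 33.5,"gripper": 1},{"dx": 48.5,"dy": -31.5,"dz": -3,"rx": 0,"ry": 0,"rz": 33.5,"gripper": 1},{"dx": 48.5,"dy": -31.5,"dz": -3,"rx": 0,"ry": 0,"rz": 33.5,"gripper": 1},{"dx": 48.5,"dy": -31.5,"dz": -3,"rx": 0,"ry": 0,"rz": 33.5,"gripper": 1},{"dx": 48.5,"dy": -31.5,"dz": -3,"rx": 0,"ry": 0,"rz": 33.5,"gripper": 1},{"dx": 48.5,"dy": -31.5,"dz": -3,"rx": 0,"ry": 0,"rz": 33.5,"gripper": 1},{"dx": 48.5,"dy": -31.5,"dz": -3,"rx": 0,"ry": 0,"rz": 33.5,"gripper": 1},{"dx": 48.5,"dy": -31.5,"dz": -3,"rx": 0,"ry": 0,"rz": 33.5,"gripper": 1},{"dx": 48.5,"dy": -31.5,"dz": -3,"rx": 0,"ry": 0,"rz": 33.5,"gripper": 1}]}}

```text
t: 1.73
eef_pos: [0.5486, -0.1727, 0.2802]
tcp_rot: [3.141, 0.0, -0.32]
wrist_force: [0.4, 0.3, 0.0]
gripper_width: 1.002
```

```bash
cat > crank.py <<'E'
from h import *
s=ctrl.observe(); print(s["t"],s["eef_pos"],s["tcp_rot"],s["gripper_width"],s["joint_pos"].round(2))
im,d,K,W=look("wrist"); np.savez("w2.npz",im=im,d=d,K=K,W=W); cv2.imwrite("pics/w2.png",cv2.resize(im,(640,480)))
P=cloud(d,K,W); z=P[...,2]; m=(np.hypot(P[...,0]-.56,P[...,1]+.17)<.08)
for n,lo,hi in(("hub",.031,.041),("handle",.050,.063),("arm",.006,.013)):
    q=P[m&(z>lo)&(z<hi)]
    if len(q)>5:
        r=cv2.minAreaRect((q[:,:2]*1000).astype(np.float32)); print(n,len(q),np.median(q,0).round(4),r)
E
python3 crank.py
```

```text
1.7333 [ 0.54861703 -0.17272713  0.28020305] [ 3.14146740e+00  3.92115584e-04 -3.20423915e-01] 1.0020056790111243 [-0.41  0.4   1.43 -0.    1.32  1.48]
hub 673 [ 0.5289 -0.1602  0.0358] ((559.474609375, -170.78660583496094), (29.32151985168457, 96.06814575195312), 70.99847412109375)
handle 284 [ 0.5966 -0.1832  0.0558] ((596.4832153320312, -183.1470489501953), (18.959564208984375, 18.997785568237305), 27.056087493896484)
arm 598 [ 0.564  -0.1723  0.0088] ((574.3384399414062, -174.93980407714844), (28.132362365722656, 67.74002075195312), 71.70539855957031)
```

View pics/w2.png

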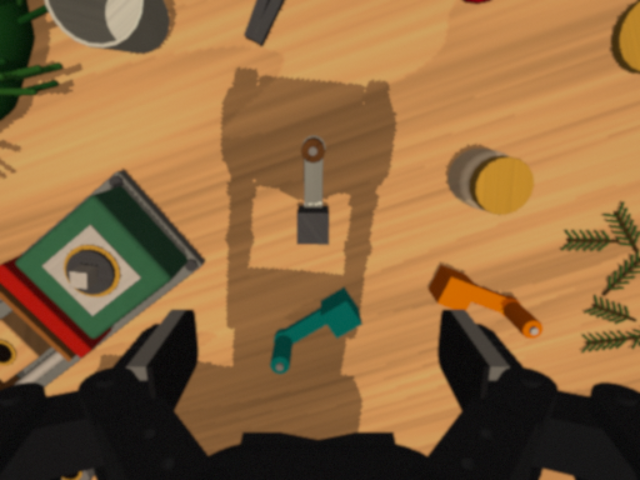

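Seen from close by, the steel crank has its hub at (313,225) and its handle at (313,150), with the arm aligned to the tool's x. The arm measures 71.5 mm and the heights come out at 36 and 56 mm, as given. Next I'll grasp the hub.

>>> {"fn": "carry_out", "kwargs": {"motion": [{"dx": -2.3,"dy": -0.6,"dz": 10,"rx": 0,"ry": 0,"rz": 0.4,"gripper": 1},{"dx": -2.3,"dy": -0.6,"dz": 10,"rx": 0,"ry": 0,"rz": 0.4,"gripper": 1},{"dx": -2.3,"dy": -0.6,"dz": 16,"rx": 0,"ry": 0,"rz": 0.4,"gripper": 1},{"dx": -2.3,"dy": -0.6,"dz": 20,"rx": 0,"ry": 0,"rz": 0.4,"gripper": 1},{"dx": -2.3,"dy": -0.6,"dz": 22,"rx": 0,"ry": 0,"rz": 0.4,"gripper": 1},{"dx": -2.3,"dy": -0.6,"dz": 24,"rx": 0,"ry": 0,"rz": 0.4,"gripper": 1},{"dx": -2.3,"dy": -0.6,"dz": 25.5,"rx": 0,"ry": 0,"rz": 0.4,"gripper": 1},{"dx": -2.3,"dy": -0.6,"dz": 26,"rx": 0,"ry": 0,"rz": 0.4,"gripper": 1},{"dx": -2.3,"dy": -0.6,"dz": 26,"rx": 0,"ry": 0,"rz": 0.4,"gripper": 1}]}}

```text
t: 2.53
eef_pos: [0.5287, -0.1592, 0.0195]
tcp_rot: [-3.141, 0.002, -0.327]
wrist_force: [-0.4, -0.1, 0.2]
gripper_width: 0.999
```

>>> {"fn": "carry_out", "kwargs": {"motion": [{"dx": 0,"dy": 0,"dz": 0,"rx": 0,"ry": 0,"rz": 0,"gripper": -0.2},{"dx": 0,"dy": 0,"dz": 0,"rx": 0,"ry": 0,"rz": 0,"gripper": -0.3},{"dx": 0,"dy": 0,"dz": 0,"rx": 0,"ry": 0,"rz": 0,"gripper": -0.5},{"dx": 0,"dy": 0,"dz": 0,"rx": 0,"ry": 0,"rz": 0,"gripper": -0.7},{"dx": 0,"dy": 0,"dz": 0,"rx": 0,"ry": 0,"rz": 0,"gripper": -1},{"dx": 0,"dy": 0,"dz": 0,"rx": 0,"ry": 0,"rz": 0,"gripper": -1},{"dx": 0,"dy": 0,"dz": 0,"rx": 0,"ry": 0,"rz": 0,"gripper": -1},{"dx": 0,"dy": 0,"dz": 0,"rx": 0,"ry": 0,"rz": 0,"gripper": -1}], "grip_force": 40}}

```text
t: 3.2
eef_pos: [0.5299, -0.159, 0.0213]
tcp_rot: [3.141, -0.002, -0.326]
wrist_force: [-1.6, -0.7, 11.7]
gripper_width: 0.347
```

>>> {"fn": "carry_out", "kwargs": {"motion": [{"dx": 0,"dy": 0,"dz": -2,"rx": 0,"ry": 0,"rz": 0,"gripper": -1},{"dx": 0,"dy": 0,"dz": -5,"rx": 0,"ry": 0,"rz": 0,"gripper": -1},{"dx": 0,"dy": 0,"dz": -8.5,"rx": 0,"ry": 0,"rz": 0,"gripper": -1},{"dx": 0,"dy": 0,"dz": -12,"rx": 0,"ry": 0,"rz": 0,"gripper": -1},{"dx": -1,"dy": -2,"dz": -15,"rx": 0,"ry": 0,"rz": 0,"gripper": -1},{"dx": -3,"dy": -5,"dz": -17,"rx": 0,"ry": 0,"rz": 0,"gripper": -1},{"dx": -4.5,"dy": -8,"dz": -19,"rx": 0,"ry": 0,"rz": 0,"gripper": -1},{"dx": -5.5,"dy": -10.5,"dz": -20,"rx": 0,"ry": 0,"rz": 0,"gripper": -1},{"dx": -6,"dy": -12,"dz": -20,"rx": 0,"ry": 0,"rz": 0,"gripper": -1},{"dx": -6,"dy": -12,"dz": -20,"rx": 0,"ry": 0,"rz": 0,"gripper": -1},{"dx": -6,"dy": -12,"dz": -20,"rx": 0,"ry": 0,"rz": 0,"gripper": -1}]}}

```text
t: 4.12
eef_pos: [0.5108, -0.0251, 0.2207]
tcp_rot: [-3.142, -0.001, -0.324]
wrist_force: [0.1, 0.4, -1.6]
gripper_width: 0.343
```

```bash
cat > shaft.py <<'E'
from h import *
s=ctrl.observe(); print(s["t"],s["eef_pos"],s["tcp_rot"],s["gripper_width"],s["wrist_force"].round(2))
im,d,K,W=look("wrist"); np.savez("w3.npz",im=im,d=d,K=K,W=W); cv2.imwrite("pics/w3.png",cv2.resize(im,(800,600)))
P=cloud(d,K,W); z=P[...,2]; m=(np.hypot(P[...,0]-.56,P[...,1]-.03)<.03)
for n,lo,hi in(("sq",.0885,.098),("collar",.073,.080)):
    mm=(m&(z>lo)&(z<hi)).astype(np.uint8); q=P[mm>0]
    if len(q)>5:
        r=cv2.minAreaRect((q[:,:2]*1000).astype(np.float32)); print(n,len(q),np.median(q,0).round(4),np.mean(q,0).round(4),r)
# crank in hand: handle, hub tops
x,y=s["eef_pos"][:2]
m=np.hypot(P[...,0]-x,P[...,1]-y)<.1
q=P[m&(z>.235)]; 
if len(q)>5: print("handle",len(q),np.median(q,0).round(4),cv2.minAreaRect((q[:,:2]*1000).astype(np.float32)))
q=P[m&(z>.195)&(z<.215)]; print("arm",len(q),np.median(q,0).round(4),cv2.minAreaRect((q[:,:2]*1000).astype(np.float32)))
E
python3 shaft.py
```

```text
4.1167 [ 0.5108307  -0.02514349  0.2206992 ] [-3.14156462e+00 -5.29097211e-04 -3.24070166e-01] 0.3431391557175577 [ 0.06  0.41 -1.64]
sq 354 [0.5611 0.0291 0.0927] [0.5611 0.0292 0.0926] ((561.0250854492188, 29.577983856201172), (14.410603523254395, 14.305216789245605), 64.36490631103516)
collar 1479 [0.5626 0.0265 0.0758] [0.5617 0.0283 0.0758] ((562.1701049804688, 30.503219604492188), (46.195274353027344, 43.141075134277344), 44.69309616088867)
handle 43620 [ 0.5223 -0.0345  0.2669] ((525.3812255859375, -24.489646911621094), (102.38990020751953, 98.86279296875), 19.865577697753906)
arm 5029 [ 0.5406 -0.0356  0.2082] ((542.0239868164062, -34.90608596801758), (56.4810791015625, 52.32654571533203), 70.87740325927734)
```

View pics/w3.png

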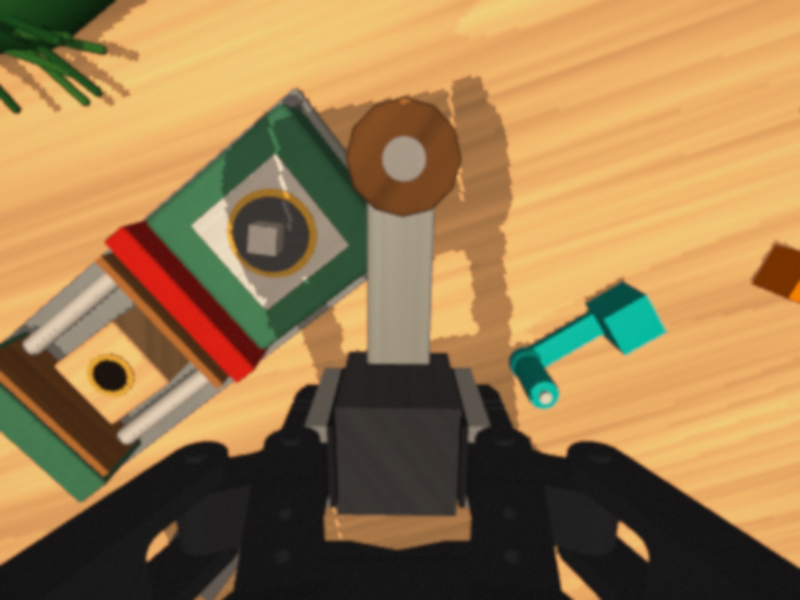

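The shaft's square end is at (265,240), turned about 7° clockwise from the tool, and it measures 14.4 mm across. The crank is held squarely, with its hub at (398,460) and its handle at (404,157). I'll measure the in-hand offset from the same frame.

Run:
```python
from h import *
from scipy.spatial.transform import Rotation as R
Z=np.load("w3.npz"); d,K,W=Z["d"],Z["K"],Z["W"]; s=ctrl.observe()
P=cloud(d,K,W); T=(P-s["eef_pos"])@R.from_euler("xyz",s["tcp_rot"]).as_matrix()
m=(np.abs(T[...,1])<.03)&(T[...,0]>-.03)&(T[...,0]<.1)
v,u=np.indices(d.shape)
def rep(n,mm):
    q=T[mm]; r=cv2.minAreaRect((q[:,:2]*1000).astype(np.float32)); print(n,len(q),np.median(q,0).round(4),"x",np.percentile(q[:,0],[1,99]).round(4),"y",np.percentile(q[:,1],[1,99]).round(4),np.round(r[0],1),np.round(r[1],1),round(r[2],1))
mm=m&(T[...,0]>.05)&(T[...,2]<-.02); rep("handle",mm); 
mm=m&(T[...,0]<.03)&(np.abs(T[...,1])<.0165)&(v>255)&(v<335); rep("hubtop",mm)
mm=m&(T[...,0]>.018)&(T[...,0]<.062)&(T[...,2]>.005)&(T[...,2]<.03); rep("arm",mm)
q=T[mm]; 
for a in np.arange(.02,.06,.01):
    k=q[np.abs(q[:,0]-a)<.003]; print(a,len(k),k[:,1].min().round(4),k[:,1].max().round(4),np.median(k[:,2]).round(4))
```

```text
handle 4354 [ 0.0708 -0.0007 -0.0347] x [0.0614 0.0794] y [-0.0096  0.0084] [70.4 -0.5] [19.5 19.4] 76.2
hubtop 7722 [ 0.0038  0.0013 -0.0149] x [-0.0162  0.0175] y [-0.0164  0.0162] [ 0.3 -0. ] [35.9 33. ] 0.0
arm 3658 [ 0.0382 -0.0014  0.0123] x [0.0184 0.0563] y [-0.0101  0.0078] [38.2 -1. ] [40.6 18.1] 0.9
0.02 434 -0.0104 0.0075 0.0124
0.03 559 -0.0103 0.0078 0.0123
0.039999999999999994 584 -0.0101 0.008 0.0123
0.049999999999999996 621 -0.01 0.0079 0.0123
```

>>> {"fn": "carry_out", "kwargs": {"motion": [{"dx": 1.5,"dy": -3,"dz": 1,"rx": 0,"ry": 0,"rz": 3,"gripper": -1},{"dx": 3.2,"dy": -6.6,"dz": 3,"rx": 0,"ry": 0,"rz": 6.2,"gripper": -1},{"dx": 3.2,"dy": -6.6,"dz": 6,"rx": 0,"ry": 0,"rz": 6.2,"gripper": -1},{"dx": 3.2,"dy": -6.6,"dz": 8.5,"rx": 0,"ry": 0,"rz": 6.2,"gripper": -1},{"dx": 3.2,"dy": -6.6,"dz": 9.6,"rx": 0,"ry": 0,"rz": 6.2,"gripper": -1},{"dx": 3.2,"dy": -6.6,"dz": 9.6,"rx": 0,"ry": 0,"rz": 6.2,"gripper": -1},{"dx": 3.2,"dy": -6.6,"dz": 9.6,"rx": 0,"ry": 0,"rz": 6.2,"gripper": -1},{"dx": 3.2,"dy": -6.6,"dz": 9.6,"rx": 0,"ry": 0,"rz": 6.2,"gripper": -1}]}}

```text
t: 4.83
eef_pos: [0.5631, 0.0257, 0.1256]
tcp_rot: [-3.141, -0.002, -0.435]
wrist_force: [1.8, -0.6, -1.8]
gripper_width: 0.35
```

```bash
cat > to.py <<'E'
import sys
from h import *
from scipy.spatial.transform import Rotation as R
s=ctrl.observe(); t=np.array(eval(sys.argv[1])); p=s["eef_pos"]
print("t",s["t"],"p",p.round(4),"rpy deg",np.degrees(s["tcp_rot"]).round(2),"F",s["wrist_force"].round(2),"w",s["gripper_width"].round(3))
print("d cm",((t-p)@R.from_euler("xyz",s["tcp_rot"]).as_matrix()*100).round(2))
E
python3 to.py "[.5619,.0277,.124]"
```

```text
Traceback (most recent call last):
  File "to.py", line 5, in <module>
    print("t",s["t"],"p",p.round(4),"rpy deg",np.degrees(s["tcp_rot"]).round(2),"F",s["wrist_force"].round(2),"w",s["gripper_width"].round(3))
                                                                                                                  ^^^^^^^^^^^^^^^^^^^^^^^^
AttributeError: 'float' object has no attribute 'round'
```

>>> {"fn": "carry_out", "kwargs": {"motion": [{"dx": -0.2,"dy": -0.13,"dz": 0,"rx": 0,"ry": 0,"rz": 0,"gripper": -1},{"dx": -0.2,"dy": -0.13,"dz": 0,"rx": 0,"ry": 0,"rz": 0,"gripper": -1},{"dx": -0.2,"dy": -0.13,"dz": 0,"rx": 0,"ry": 0,"rz": 0,"gripper": -1},{"dx": -0.2,"dy": -0.13,"dz": 0,"rx": 0,"ry": 0,"rz": 0,"gripper": -1}]}}

```text
t: 5.17
eef_pos: [0.5614, 0.0284, 0.1249]
tcp_rot: [-3.141, -0.001, -0.434]
wrist_force: [-0.5, 0.2, -2.9]
gripper_width: 0.347
```

```bash
sed -i 's/s\["gripper_width"\].round(3)/round(s["gripper_width"],3)/' to.py
cat > near.py <<'E'
from h import *
from scipy.spatial.transform import Rotation as R
s=ctrl.observe(); im,d,K,W=look("wrist"); P=cloud(d,K,W); z=P[...,2]
T=(P-s["eef_pos"])@R.from_euler("xyz",s["tcp_rot"]).as_matrix()
q=T[(T[...,0]>.05)&(T[...,0]<.1)&(np.abs(T[...,1])<.03)&(T[...,2]<-.02)&(T[...,2]>-.05)]; print("handle",len(q),np.round(cv2.minAreaRect((q[:,:2]*1000).astype(np.float32))[0],1),np.median(q,0).round(4))
for n in("scene",):
    im,d,K,W=look(n); P=cloud(d,K,W); cv2.imwrite("pics/s2.png",cv2.resize(im[150:280,200:400],(800,520),interpolation=cv2.INTER_CUBIC))
E
python3 to.py "[.5619,.0277,.124]"; python3 near.py;  python3 to.py "[.5619,.0277,.124]"
```

```text
t 5.1667 p [0.5614 0.0284 0.1249] rpy deg [-1.7998e+02 -5.0000e-02 -2.4870e+01] F [-0.47  0.17 -2.94] w 0.347
d cm [0.07 0.04 0.09]
handle 4352 [70.6  0.2] [ 0.0708  0.     -0.0344]
t 5.2667 p [0.5613 0.0284 0.1246] rpy deg [-1.7999e+02 -2.0000e-02 -2.4870e+01] F [-0.08  0.07 -2.5 ] w 0.349
d cm [0.08 0.04 0.06]
```

>>> {"fn": "carry_out", "kwargs": {"motion": [{"dx": 0.07,"dy": 0.04,"dz": 0.4,"rx": 0,"ry": 0,"rz": 0,"gripper": -1},{"dx": 0.07,"dy": 0.04,"dz": 0.8,"rx": 0,"ry": 0,"rz": 0,"gripper": -1},{"dx": 0.07,"dy": 0.04,"dz": 1.1,"rx": 0,"ry": 0,"rz": 0,"gripper": -1},{"dx": 0.07,"dy": 0.04,"dz": 1.3,"rx": 0,"ry": 0,"rz": 0,"gripper": -1},{"dx": 0.07,"dy": 0.04,"dz": 1.4,"rx": 0,"ry": 0,"rz": 0,"gripper": -1},{"dx": 0.07,"dy": 0.04,"dz": 1.4,"rx": 0,"ry": 0,"rz": 0,"gripper": -1}]}}

```text
t: 5.77
eef_pos: [0.5615, 0.0277, 0.1099]
tcp_rot: [3.141, 0.001, -0.434]
wrist_force: [0.2, -0.5, -1.3]
gripper_width: 0.346
```

```bash
python3 to.py "[.5619,.0277,.097]"
```

```text
t 5.7667 p [0.5615 0.0277 0.1099] rpy deg [ 1.7999e+02  3.0000e-02 -2.4870e+01] F [ 0.16 -0.52 -1.32] w 0.346
d cm [ 0.04 -0.01  1.29]
```

>>> {"fn": "carry_out", "kwargs": {"motion": [{"dx": 0,"dy": 0,"dz": 0.3,"rx": 0,"ry": 0,"rz": 0,"gripper": -1},{"dx": 0,"dy": 0,"dz": 0.6,"rx": 0,"ry": 0,"rz": 0,"gripper": -1},{"dx": 0,"dy": 0,"dz": 0.9,"rx": 0,"ry": 0,"rz": 0,"gripper": -1},{"dx": 0,"dy": 0,"dz": 1.1,"rx": 0,"ry": 0,"rz": 0,"gripper": -1},{"dx": 0,"dy": 0,"dz": 1.25,"rx": 0,"ry": 0,"rz": 0,"gripper": -1},{"dx": 0,"dy": 0,"dz": 1.35,"rx": 0,"ry": 0,"rz": 0,"gripper": -1},{"dx": 0,"dy": 0,"dz": 1.35,"rx": 0,"ry": 0,"rz": 0,"gripper": -1}]}}

```text
t: 6.35
eef_pos: [0.5616, 0.0277, 0.0971]
tcp_rot: [3.142, -0.0, -0.434]
wrist_force: [-3.7, 0.3, 8.5]
gripper_width: 0.343
```

```bash
python3 to.py "[.5619,.0277,.097]"
```

```text
t 6.35 p [0.5616 0.0277 0.0971] rpy deg [ 1.800e+02 -1.000e-02 -2.487e+01] F [-3.7   0.34  8.51] w 0.343
d cm [ 0.02 -0.01  0.01]
```

>>> {"fn": "carry_out", "kwargs": {"motion": [{"dx": 0,"dy": 0,"dz": -0.15,"rx": 0,"ry": 0,"rz": 0,"gripper": 0},{"dx": 0,"dy": 0,"dz": -0.15,"rx": 0,"ry": 0,"rz": 0,"gripper": 1},{"dx": 0,"dy": 0,"dz": -0.15,"rx": 0,"ry": 0,"rz": 0,"gripper": 1},{"dx": 0,"dy": 0,"dz": -0.15,"rx": 0,"ry": 0,"rz": 0,"gripper": 1},{"dx": 0,"dy": 0,"dz": -0.15,"rx": 0,"ry": 0,"rz": 0,"gripper": 1},{"dx": 0,"dy": 0,"dz": -2,"rx": 0,"ry": 0,"rz": 0,"gripper": 1},{"dx": 0,"dy": 0,"dz": -5,"rx": 0,"ry": 0,"rz": 0,"gripper": 1},{"dx": 0,"dy": 0,"dz": -8,"rx": 0,"ry": 0,"rz": 0,"gripper": 1},{"dx": 0,"dy": 0,"dz": -11,"rx": 0,"ry": 0,"rz": 0,"gripper": 1},{"dx": 0,"dy": 0,"dz": -12,"rx": 0,"ry": 0,"rz": 0,"gripper": 1},{"dx": 0,"dy": 0,"dz": -12,"rx": 0,"ry": 0,"rz": 0,"gripper": 1},{"dx": 0,"dy": 0,"dz": -12,"rx": 0,"ry": 0,"rz": 0,"gripper": 1}]}}

```text
t: 7.35
eef_pos: [0.5616, 0.0277, 0.2167]
tcp_rot: [-3.141, -0.001, -0.434]
wrist_force: [-0.6, -0.7, -0.4]
gripper_width: 0.997
```

```bash
cat > seat.py <<'E'
from h import *
s=ctrl.observe(); print(s["t"],s["eef_pos"],np.degrees(s["tcp_rot"]),s["wrist_force"].round(2))
im,d,K,W=look("wrist"); np.savez("w4.npz",im=im,d=d,K=K,W=W); cv2.imwrite("pics/w4.png",cv2.resize(im,(640,480)))
P=cloud(d,K,W); z=P[...,2]; rr=np.hypot(P[...,0]-.5615,P[...,1]-.0285)
def rep(n,mm):
    q=P[mm]
    if len(q)<6: print(n,len(q)); return
    r=cv2.minAreaRect((q[:,:2]*1000).astype(np.float32)); print(n,len(q),np.median(q,0).round(4),np.round(r[0],1),np.round(r[1],1),round(r[2],1))
rep("handle",(rr>.055)&(rr<.09)&(z>.125)&(z<.14)); rep("hub",(rr<.026)&(z>.107)&(z<.117)); rep("arm",(rr>.03)&(rr<.058)&(z>.080)&(z<.090))
E
python3 seat.py
```

```text
7.35 [0.56163845 0.02770587 0.21670189] [-1.79988600e+02 -3.13692173e-02 -2.48722120e+01] [-0.64 -0.7  -0.37]
handle 820 [ 0.6253 -0.0015  0.1324] [625.3  -1.5] [18.9 19.2] 19.9
hub 1665 [0.5614 0.0295 0.1116] [560.5  29.7] [29.9 30.7] 64.2
arm 856 [0.6013 0.0098 0.0851] [600.6  10. ] [17.9 28.3] 64.7
```

View pics/w4.png

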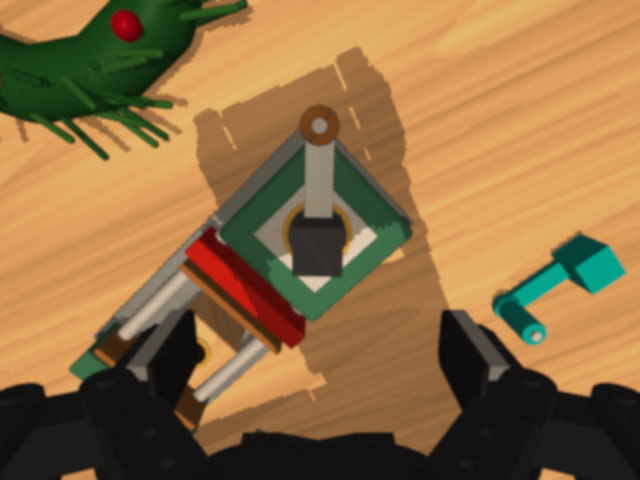

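The crank sits level and fully home: hub top at 111.6 mm (112 expected), arm top at 85 mm, hub at (318,245) and handle at (319,125). Next I'll grip the handle.

>>> {"fn": "carry_out", "kwargs": {"motion": [{"dx": 3.5,"dy": 0,"dz": 0,"rx": 0,"ry": 0,"rz": 0,"gripper": 1},{"dx": 7,"dy": 0,"dz": 0,"rx": 0,"ry": 0,"rz": 0,"gripper": 1},{"dx": 7,"dy": 0,"dz": 3.5,"rx": 0,"ry": 0,"rz": 0,"gripper": 1},{"dx": 7,"dy": 0,"dz": 7,"rx": 0,"ry": 0,"rz": 0,"gripper": 1},{"dx": 7,"dy": 0,"dz": 9,"rx": 0,"ry": 0,"rz": 0,"gripper": 0.5},{"dx": 7,"dy": 0,"dz": 10.2,"rx": 0,"ry": 0,"rz": 0,"gripper": 0},{"dx": 7,"dy": 0,"dz": 10.2,"rx": 0,"ry": 0,"rz": 0,"gripper": -0.3},{"dx": 7,"dy": 0,"dz": 10.2,"rx": 0,"ry": 0,"rz": 0,"gripper": -0.5},{"dx": 7,"dy": 0,"dz": 10.2,"rx": 0,"ry": 0,"rz": 0,"gripper": -0.7},{"dx": 7,"dy": 0,"dz": 10.2,"rx": 0,"ry": 0,"rz": 0,"gripper": -1},{"dx": 7,"dy": 0,"dz": 10.2,"rx": 0,"ry": 0,"rz": 0,"gripper": -1},{"dx": 7,"dy": 0,"dz": 10.2,"rx": 0,"ry": 0,"rz": 0,"gripper": -1},{"dx": 7,"dy": 0,"dz": 10.2,"rx": 0,"ry": 0,"rz": 0,"gripper": -1}], "grip_force": 30}}

```text
t: 8.48
eef_pos: [0.6259, -0.0018, 0.1157]
tcp_rot: [-3.141, -0.002, -0.434]
wrist_force: [1.8, -0.7, 2.6]
gripper_width: 0.23
```

```bash
cat > wind.py <<'E'
import sys
from h import *
from scipy.spatial.transform import Rotation as R
C=np.array([.5604,.0288]); s=ctrl.observe(); p=s["eef_pos"]; M=R.from_euler("xyz",s["tcp_rot"]).as_matrix()
v=p[:2]-C; a=np.degrees(np.arctan2(v[1],v[0])); F=s["wrist_force"]; e=v/np.linalg.norm(v); cw=np.array([e[1],-e[0]])
print("t",round(s["t"],2),"p",p.round(4),"yaw",np.degrees(s["tcp_rot"][2]).round(2),"ang",a.round(1),"r",np.linalg.norm(v).round(4),"F",F.round(2),"resist(ccw) N",(-F[:2]@cw).round(2),"radial",(F[:2]@e).round(2),"w",round(s["gripper_width"],3))
if len(sys.argv)>1:
    a0,step,n=[float(x) for x in sys.argv[1:4]]; c=C+.072*np.r_[np.cos(np.radians(a0)),np.sin(np.radians(a0))]   # commanded angle now
    for k in range(1,int(n)+1):
        b=np.radians(a0-step*k); q=C+.072*np.r_[np.cos(b),np.sin(b)]; dd=np.r_[q-c,0]@M*100; print(np.degrees(b).round(1),dd[:2].round(2))
E
python3 wind.py -25.6 10 12
```

```text
t 8.48 p [ 0.6259 -0.0018  0.1157] yaw -24.87 ang -25.0 r 0.0723 F [ 1.83 -0.74  2.62] resist(ccw) N 0.1 radial 1.97 w 0.23
-35.6 [-0.13  1.25]
-45.6 [-0.47  2.46]
-55.6 [-1.01  3.59]
-65.6 [-1.74  4.61]
-75.6 [-2.64  5.48]
-85.6 [-3.68  6.19]
-95.6 [-4.82  6.7 ]
-105.6 [-6.04  7.01]
-115.6 [-7.29  7.11]
-125.6 [-8.54  6.98]
-135.6 [-9.75  6.64]
-145.6 [-10.88   6.1 ]
```

>>> {"fn": "carry_out", "kwargs": {"motion": [{"dx": -0.02,"dy": 0.5,"dz": 0,"rx": 0,"ry": 0,"rz": 0,"gripper": -1},{"dx": -0.13,"dy": 1.25,"dz": 0,"rx": 0,"ry": 0,"rz": 0,"gripper": -1},{"dx": -0.47,"dy": 2.46,"dz": 0,"rx": 0,"ry": 0,"rz": 0,"gripper": -1},{"dx": -1.01,"dy": 3.59,"dz": 0,"rx": 0,"ry": 0,"rz": 0,"gripper": -1},{"dx": -1.74,"dy": 4.61,"dz": 0,"rx": 0,"ry": 0,"rz": 0,"gripper": -1},{"dx": -2.64,"dy": 5.48,"dz": 0,"rx": 0,"ry": 0,"rz": 0,"gripper": -1},{"dx": -3.68,"dy": 6.19,"dz": 0,"rx": 0,"ry": 0,"rz": 0,"gripper": -1},{"dx": -3.68,"dy": 6.19,"dz": 0,"rx": 0,"ry": 0,"rz": 0,"gripper": -1},{"dx": -3.68,"dy": 6.19,"dz": 0,"rx": 0,"ry": 0,"rz": 0,"gripper": -1}]}}

```text
t: 9.23
eef_pos: [0.5647, -0.0431, 0.1152]
tcp_rot: [3.141, 0.0, -0.435]
wrist_force: [-0.3, -2.4, 6.4]
gripper_width: 0.224
```

```bash
python3 wind.py -85.6 10 18
```

```text
t 9.23 p [ 0.5647 -0.0431  0.1152] yaw -24.91 ang -86.6 r 0.072 F [-0.28 -2.43  6.43] resist(ccw) N -0.42 radial 2.41 w 0.224
-95.6 [-1.14  0.52]
-105.6 [-2.36  0.83]
-115.6 [-3.61  0.92]
-125.6 [-4.86  0.8 ]
-135.6 [-6.07  0.46]
-145.6 [-7.2  -0.09]
-155.6 [-8.22 -0.82]
-165.6 [-9.1  -1.72]
-175.6 [-9.8  -2.75]
-185.6 [-10.32  -3.9 ]
-195.6 [-10.63  -5.11]
-205.6 [-10.72  -6.37]
-215.6 [-10.6   -7.61]
-225.6 [-10.26  -8.82]
-235.6 [-9.72 -9.95]
-245.6 [ -8.98 -10.97]
-255.6 [ -8.09 -11.85]
-265.6 [ -7.05 -12.56]
```

>>> {"fn": "carry_out", "kwargs": {"motion": [{"dx": -0.5,"dy": 0.26,"dz": -0.05,"rx": 0,"ry": 0,"rz": 0,"gripper": -1},{"dx": -1.14,"dy": 0.52,"dz": -0.08,"rx": 0,"ry": 0,"rz": 0,"gripper": -1},{"dx": -2.36,"dy": 0.83,"dz": -0.08,"rx": 0,"ry": 0,"rz": 0,"gripper": -1},{"dx": -3.61,"dy": 0.92,"dz": -0.08,"rx": 0,"ry": 0,"rz": 0,"gripper": -1},{"dx": -4.86,"dy": 0.8,"dz": -0.08,"rx": 0,"ry": 0,"rz": 0,"gripper": -1},{"dx": -6.07,"dy": 0.46,"dz": -0.08,"rx": 0,"ry": 0,"rz": 0,"gripper": -1},{"dx": -7.2,"dy": -0.09,"dz": -0.08,"rx": 0,"ry": 0,"rz": 0,"gripper": -1},{"dx": -8.22,"dy": -0.82,"dz": -0.08,"rx": 0,"ry": 0,"rz": 0,"gripper": -1},{"dx": -9.1,"dy": -1.72,"dz": -0.08,"rx": 0,"ry": 0,"rz": 0,"gripper": -1},{"dx": -9.8,"dy": -2.75,"dz": -0.08,"rx": 0,"ry": 0,"rz": 0,"gripper": -1},{"dx": -10.32,"dy": -3.9,"dz": -0.08,"rx": 0,"ry": 0,"rz": 0,"gripper": -1},{"dx": -10.63,"dy": -5.11,"dz": -0.08,"rx": 0,"ry": 0,"rz": 0,"gripper": -1},{"dx": -10.72,"dy": -6.37,"dz": -0.08,"rx": 0,"ry": 0,"rz": 0,"gripper": -1},{"dx": -10.6,"dy": -7.61,"dz": -0.08,"rx": 0,"ry": 0,"rz": 0,"gripper": -1},{"dx": -10.26,"dy": -8.82,"dz": -0.08,"rx": 0,"ry": 0,"rz": 0,"gripper": -1},{"dx": -9.72,"dy": -9.95,"dz": -0.08,"rx": 0,"ry": 0,"rz": 0,"gripper": -1},{"dx": -8.98,"dy": -10.97,"dz": -0.08,"rx": 0,"ry": 0,"rz": 0,"gripper": -1},{"dx": -8.09,"dy": -11.85,"dz": -0.08,"rx": 0,"ry": 0,"rz": 0,"gripper": -1},{"dx": -7.05,"dy": -12.56,"dz": -0.08,"rx": 0,"ry": 0,"rz": 0,"gripper": -1}]}}

```text
t: 10.82
eef_pos: [0.5536, 0.101, 0.1151]
tcp_rot: [3.14, 0.002, -0.434]
wrist_force: [-1.8, -3.8, -1.0]
gripper_width: 0.225
```

```bash
python3 wind.py
cat > gap.py <<'E'
from h import *
import sys
# jaw, block, packing positions along clamp y from the top camera (clamp yaw 19.2 deg, origin from base plate rectangle)
im,d,K,W=look("top"); P=cloud(d,K,W); th=np.radians(19.2); O=np.array([.5612,.0306])
X=(P[...,:2]-O)@np.array([[np.cos(th),-np.sin(th)],[np.sin(th),np.cos(th)]]); z=P[...,2]
hsv=cv2.cvtColor(im,cv2.COLOR_BGR2HSV)
for n,lo,hi,xr in(("jaws",.052,.070,.05),("block",.035,.0585,.022)):
    m=(np.abs(X[...,0])<xr)&(X[...,1]>.055)&(X[...,1]<.22)&(z>lo)&(z<hi)
    h,e=np.histogram(X[m][:,1]*1000,np.arange(55,222,3)); print(n,[(int(a),int(b)) for a,b in zip(e,h) if b>1])
cv2.imwrite(sys.argv[1],cv2.resize(im[165:250,130:250],(720,510),interpolation=cv2.INTER_CUBIC))
E
python3 gap.py pics/g1.png; python3 wind.py
```

```text
t 10.82 p [0.5536 0.101  0.1151] yaw -24.84 ang 95.4 r 0.0725 F [-1.8  -3.78 -1.  ] resist(ccw) N 2.15 radial -3.6 w 0.225
jaws [(76, 3), (79, 10), (82, 4), (85, 2), (118, 6), (121, 6), (124, 8), (127, 8), (130, 10), (133, 9), (136, 9), (139, 10), (142, 10), (145, 12), (148, 11), (151, 9), (154, 14), (157, 13), (160, 10), (163, 2), (184, 32), (187, 27), (190, 29), (193, 26), (196, 23), (199, 23), (202, 27), (205, 24), (208, 31), (211, 25), (214, 8)]
block [(118, 5), (121, 3), (124, 7), (127, 5), (130, 5), (133, 5), (136, 5), (139, 7), (142, 7), (145, 8), (148, 5), (151, 4), (154, 9), (157, 7), (160, 8), (163, 2), (184, 26)]
t 10.87 p [0.5561 0.1011 0.1153] yaw -24.85 ang 93.4 r 0.0724 F [ 0.89 -2.39 -1.3 ] resist(ccw) N -0.75 radial -2.44 w 0.221
```

View pics/g1.png

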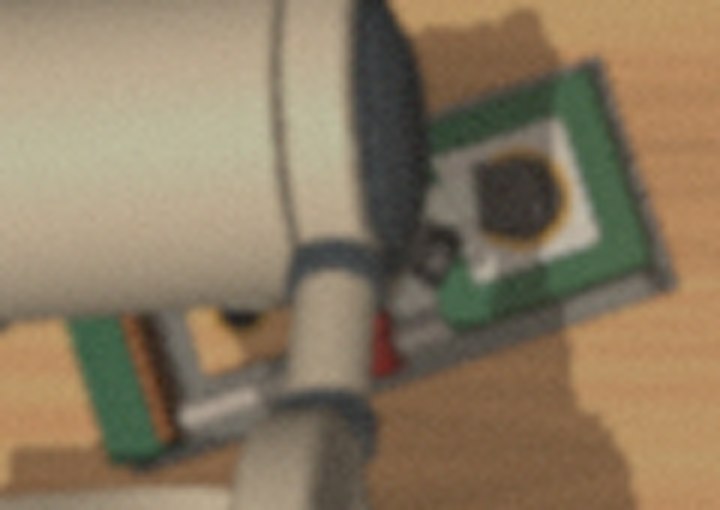

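The arm hides most of the jaws here. The wood-brown packing strip is visible at about (150,380), with its front edge near y = 184 mm. I'll get the jaw's starting face from the first picture, and continue winding.

```bash
python3 - <<'E'
from h import *
Z=np.load("top0.npz"); im,d,K,W=[Z[k] for k in("im","d","K","W")]; P=cloud(d,K,W)
th=np.radians(19.2); O=np.array([.5612,.0306])
X=(P[...,:2]-O)@np.array([[np.cos(th),-np.sin(th)],[np.sin(th),np.cos(th)]]); z=P[...,2]
for n,lo,hi,xr in(("jaws",.050,.068,.05),("block",.04,.0615,.022)):
    m=(np.abs(X[...,0])<xr)&(X[...,1]>.052)&(X[...,1]<.22)&(z>lo)&(z<hi)
    h,e=np.histogram(X[m][:,1]*1000,np.arange(52,222,2)); print(n,[(int(a),int(b)) for a,b in zip(e,h) if b>1])
E
python3 wind.py -265.6 10 18
```

```text
jaws [(62, 19), (64, 35), (66, 24), (68, 25), (70, 27), (72, 24), (74, 27), (76, 30), (78, 17), (84, 21), (86, 28), (88, 26), (90, 10), (112, 5), (114, 17), (116, 13), (118, 13), (120, 14), (122, 12), (124, 14), (126, 13), (128, 15), (130, 12), (132, 16), (134, 10), (136, 15), (138, 12), (140, 15), (142, 11), (144, 15), (146, 12), (148, 13), (150, 10), (152, 14), (154, 16), (156, 10), (158, 13), (160, 11), (162, 7), (184, 51), (186, 26), (188, 31), (190, 30), (192, 31), (194, 23), (196, 26), (198, 26), (200, 24), (202, 28), (204, 24), (206, 26), (208, 27), (210, 26), (212, 26), (214, 11)]
block [(62, 14), (64, 8), (66, 8), (68, 6), (70, 8), (72, 11), (74, 8), (76, 6), (78, 5), (82, 3), (84, 12), (86, 14), (88, 8), (90, 5), (112, 14), (114, 17), (116, 11), (118, 11), (120, 11), (122, 10), (124, 13), (126, 9), (128, 12), (130, 10), (132, 13), (134, 10), (136, 13), (138, 9), (140, 14), (142, 9), (144, 13), (146, 10), (148, 11), (150, 9), (152, 12), (154, 12), (156, 10), (158, 12), (160, 9), (162, 5), (184, 30), (186, 7), (188, 3), (190, 4), (192, 2), (198, 2), (202, 3), (206, 3), (208, 2), (212, 2)]
t 10.87 p [0.5561 0.1011 0.1153] yaw -24.85 ang 93.4 r 0.0724 F [ 0.89 -2.39 -1.3 ] resist(ccw) N -0.75 radial -2.44 w 0.221
-275.6 [ 1.14 -0.52]
-285.6 [ 2.36 -0.82]
-295.6 [ 3.61 -0.92]
-305.6 [ 4.86 -0.79]
-315.6 [ 6.07 -0.45]
-325.6 [7.2  0.09]
-335.6 [8.22 0.83]
-345.6 [9.09 1.73]
-355.6 [9.8  2.76]
-365.6 [10.32  3.91]
-375.6 [10.62  5.12]
-385.6 [10.72  6.38]
-395.6 [10.59  7.62]
-405.6 [10.25  8.83]
-415.6 [9.71 9.96]
-425.6 [ 8.97 10.98]
-435.6 [ 8.07 11.86]
-445.6 [ 7.04 12.56]
```

The facing starts at y ≈ 91 mm, the block spans 113–163 mm and the packing face is at about 184 mm. That puts the bite about 43 mm on, or about 1.8 turns, near a commanded −670° ± 40°. So it is safe to wind on to −445.6°.

>>> {"fn": "carry_out", "kwargs": {"motion": [{"dx": 1.14,"dy": -0.52,"dz": 0,"rx": 0,"ry": 0,"rz": 0,"gripper": -1},{"dx": 2.36,"dy": -0.82,"dz": 0,"rx": 0,"ry": 0,"rz": 0,"gripper": -1},{"dx": 3.61,"dy": -0.92,"dz": 0,"rx": 0,"ry": 0,"rz": 0,"gripper": -1},{"dx": 4.86,"dy": -0.79,"dz": 0,"rx": 0,"ry": 0,"rz": 0,"gripper": -1},{"dx": 6.07,"dy": -0.45,"dz": 0,"rx": 0,"ry": 0,"rz": 0,"gripper": -1},{"dx": 7.2,"dy": 0.09,"dz": 0,"rx": 0,"ry": 0,"rz": 0,"gripper": -1},{"dx": 8.22,"dy": 0.83,"dz": 0,"rx": 0,"ry": 0,"rz": 0,"gripper": -1},{"dx": 9.09,"dy": 1.73,"dz": 0,"rx": 0,"ry": 0,"rz": 0,"gripper": -1},{"dx": 9.8,"dy": 2.76,"dz": 0,"rx": 0,"ry": 0,"rz": 0,"gripper": -1},{"dx": 10.32,"dy": 3.91,"dz": 0,"rx": 0,"ry": 0,"rz": 0,"gripper": -1},{"dx": 10.62,"dy": 5.12,"dz": 0,"rx": 0,"ry": 0,"rz": 0,"gripper": -1},{"dx": 10.72,"dy": 6.38,"dz": 0,"rx": 0,"ry": 0,"rz": 0,"gripper": -1},{"dx": 10.59,"dy": 7.62,"dz": 0,"rx": 0,"ry": 0,"rz": 0,"gripper": -1},{"dx": 10.25,"dy": 8.83,"dz": 0,"rx": 0,"ry": 0,"rz": 0,"gripper": -1},{"dx": 9.71,"dy": 9.96,"dz": 0,"rx": 0,"ry": 0,"rz": 0,"gripper": -1},{"dx": 8.97,"dy": 10.98,"dz": 0,"rx": 0,"ry": 0,"rz": 0,"gripper": -1},{"dx": 8.07,"dy": 11.86,"dz": 0,"rx": 0,"ry": 0,"rz": 0,"gripper": -1},{"dx": 7.04,"dy": 12.56,"dz": 0,"rx": 0,"ry": 0,"rz": 0,"gripper": -1},{"dx": 7.04,"dy": 12.56,"dz": 0,"rx": 0,"ry": 0,"rz": 0,"gripper": -1},{"dx": 7.04,"dy": 12.56,"dz": 0,"rx": 0,"ry": 0,"rz": 0,"gripper": -1}]}}

```text
t: 12.53
eef_pos: [0.5642, -0.0428, 0.1157]
tcp_rot: [3.141, 0.001, -0.434]
wrist_force: [-0.9, -4.4, 4.9]
gripper_width: 0.223
```

```bash
python3 wind.py -445.6 10 15
```

```text
t 12.53 p [ 0.5642 -0.0428  0.1157] yaw -24.89 ang -86.9 r 0.0717 F [-0.91 -4.44  4.91] resist(ccw) N -1.15 radial 4.39 w 0.223
-455.6 [-1.14  0.52]
-465.6 [-2.36  0.83]
-475.6 [-3.61  0.92]
-485.6 [-4.86  0.8 ]
-495.6 [-6.07  0.46]
-505.6 [-7.2  -0.09]
-515.6 [-8.22 -0.82]
-525.6 [-9.09 -1.72]
-535.6 [-9.8  -2.76]
-545.6 [-10.32  -3.9 ]
-555.6 [-10.63  -5.12]
-565.6 [-10.72  -6.37]
-575.6 [-10.6   -7.62]
-585.6 [-10.26  -8.83]
-595.6 [-9.71 -9.96]
```

>>> {"fn": "carry_out", "kwargs": {"motion": [{"dx": -1.14,"dy": 0.52,"dz": 0,"rx": 0,"ry": 0,"rz": 0,"gripper": -1},{"dx": -2.36,"dy": 0.83,"dz": 0,"rx": 0,"ry": 0,"rz": 0,"gripper": -1},{"dx": -3.61,"dy": 0.92,"dz": 0,"rx": 0,"ry": 0,"rz": 0,"gripper": -1},{"dx": -4.86,"dy": 0.8,"dz": 0,"rx": 0,"ry": 0,"rz": 0,"gripper": -1},{"dx": -6.07,"dy": 0.46,"dz": 0,"rx": 0,"ry": 0,"rz": 0,"gripper": -1},{"dx": -7.2,"dy": -0.09,"dz": 0,"rx": 0,"ry": 0,"rz": 0,"gripper": -1},{"dx": -8.22,"dy": -0.82,"dz": 0,"rx": 0,"ry": 0,"rz": 0,"gripper": -1},{"dx": -9.09,"dy": -1.72,"dz": 0,"rx": 0,"ry": 0,"rz": 0,"gripper": -1},{"dx": -9.8,"dy": -2.76,"dz": 0,"rx": 0,"ry": 0,"rz": 0,"gripper": -1},{"dx": -10.32,"dy": -3.9,"dz": 0,"rx": 0,"ry": 0,"rz": 0,"gripper": -1},{"dx": -10.63,"dy": -5.12,"dz": 0,"rx": 0,"ry": 0,"rz": 0,"gripper": -1},{"dx": -10.72,"dy": -6.37,"dz": 0,"rx": 0,"ry": 0,"rz": 0,"gripper": -1},{"dx": -10.6,"dy": -7.62,"dz": 0,"rx": 0,"ry": 0,"rz": 0,"gripper": -1},{"dx": -10.26,"dy": -8.83,"dz": 0,"rx": 0,"ry": 0,"rz": 0,"gripper": -1},{"dx": -9.71,"dy": -9.96,"dz": 0,"rx": 0,"ry": 0,"rz": 0,"gripper": -1}]}}

```text
t: 13.78
eef_pos: [0.5196, 0.089, 0.1154]
tcp_rot: [3.141, -0.001, -0.433]
wrist_force: [4.5, -11.0, -3.8]
gripper_width: 0.226
```

```bash
python3 wind.py -595.6 5 16
```

```text
t 13.78 p [0.5196 0.089  0.1154] yaw -24.82 ang 124.1 r 0.0727 F [  4.48 -11.04  -3.82] resist(ccw) N 2.49 radial -11.65 w 0.226
-600.6 [ 0.34 -0.53]
-605.6 [ 0.73 -1.02]
-610.6 [ 1.16 -1.48]
-615.6 [ 1.63 -1.89]
-620.6 [ 2.14 -2.27]
-625.6 [ 2.67 -2.6 ]
-630.6 [ 3.23 -2.88]
-635.6 [ 3.82 -3.11]
-640.6 [ 4.42 -3.3 ]
-645.6 [ 5.03 -3.42]
-650.6 [ 5.66 -3.5 ]
-655.6 [ 6.28 -3.52]
-660.6 [ 6.91 -3.48]
-665.6 [ 7.53 -3.39]
-670.6 [ 8.14 -3.24]
-675.6 [ 8.74 -3.05]
```

>>> {"fn": "carry_out", "kwargs": {"motion": [{"dx": 0.4,"dy": -0.48,"dz": 0,"rx": 0,"ry": 0,"rz": 0,"gripper": -1},{"dx": 0.79,"dy": -0.97,"dz": 0,"rx": 0,"ry": 0,"rz": 0,"gripper": -1},{"dx": 1.22,"dy": -1.43,"dz": 0,"rx": 0,"ry": 0,"rz": 0,"gripper": -1},{"dx": 1.69,"dy": -1.84,"dz": 0,"rx": 0,"ry": 0,"rz": 0,"gripper": -1},{"dx": 2.2,"dy": -2.22,"dz": 0,"rx": 0,"ry": 0,"rz": 0,"gripper": -1},{"dx": 2.73,"dy": -2.55,"dz": 0,"rx": 0,"ry": 0,"rz": 0,"gripper": -1}]}}

```text
t: 14.28
eef_pos: [0.5551, 0.1008, 0.1155]
tcp_rot: [-3.141, 0.001, -0.434]
wrist_force: [-1.2, 2.9, -0.7]
gripper_width: 0.226
```

```bash
sed -i 's/\[.5604,.0288\]/[.5607,.0281]/' wind.py; python3 wind.py -625.6 5 12
```

```text
t 14.28 p [0.5551 0.1008 0.1155] yaw -24.88 ang 94.4 r 0.0729 F [-1.22  2.93 -0.7 ] resist(ccw) N 0.99 radial 3.02 w 0.226
-630.6 [ 0.56 -0.28]
-635.6 [ 1.14 -0.52]
-640.6 [ 1.75 -0.7 ]
-645.6 [ 2.36 -0.83]
-650.6 [ 2.98 -0.9 ]
-655.6 [ 3.61 -0.92]
-660.6 [ 4.24 -0.88]
-665.6 [ 4.86 -0.79]
-670.6 [ 5.47 -0.65]
-675.6 [ 6.07 -0.45]
-680.6 [ 6.65 -0.21]
-685.6 [7.2  0.09]
```

Resistance is still only the free-running 1–2 N. I'll advance in slow short steps and feel for the rise.

>>> {"fn": "carry_out", "kwargs": {"motion": [{"dx": 0.28,"dy": -0.14,"dz": 0,"rx": 0,"ry": 0,"rz": 0,"gripper": -1},{"dx": 0.56,"dy": -0.28,"dz": 0,"rx": 0,"ry": 0,"rz": 0,"gripper": -1},{"dx": 0.85,"dy": -0.4,"dz": 0,"rx": 0,"ry": 0,"rz": 0,"gripper": -1},{"dx": 1.14,"dy": -0.52,"dz": 0,"rx": 0,"ry": 0,"rz": 0,"gripper": -1},{"dx": 1.44,"dy": -0.61,"dz": 0,"rx": 0,"ry": 0,"rz": 0,"gripper": -1},{"dx": 1.75,"dy": -0.7,"dz": 0,"rx": 0,"ry": 0,"rz": 0,"gripper": -1}]}}

```text
t: 14.78
eef_pos: [0.5742, 0.0997, 0.1157]
tcp_rot: [-3.141, -0.0, -0.434]
wrist_force: [-1.6, 4.8, -1.1]
gripper_width: 0.225
```

```bash
python3 wind.py -640.6 5 4
```

```text
t 14.78 p [0.5742 0.0997 0.1157] yaw -24.88 ang 79.4 r 0.0729 F [-1.63  4.8  -1.13] resist(ccw) N 2.48 radial 4.41 w 0.225
-645.6 [ 0.61 -0.13]
-650.6 [ 1.24 -0.2 ]
-655.6 [ 1.87 -0.22]
-660.6 [ 2.49 -0.19]
```

>>> {"fn": "carry_out", "kwargs": {"motion": [{"dx": 0.3,"dy": -0.07,"dz": 0,"rx": 0,"ry": 0,"rz": 0,"gripper": -1},{"dx": 0.61,"dy": -0.13,"dz": 0,"rx": 0,"ry": 0,"rz": 0,"gripper": -1},{"dx": 0.92,"dy": -0.17,"dz": 0,"rx": 0,"ry": 0,"rz": 0,"gripper": -1},{"dx": 1.23,"dy": -0.2,"dz": 0,"rx": 0,"ry": 0,"rz": 0,"gripper": -1}]}}

```text
t: 15.12
eef_pos: [0.5863, 0.0963, 0.1157]
tcp_rot: [-3.141, -0.0, -0.434]
wrist_force: [-0.2, 4.6, -0.7]
gripper_width: 0.224
```

```bash
python3 wind.py -650.6 5 8
```

```text
t 15.12 p [0.5863 0.0963 0.1157] yaw -24.88 ang 69.4 r 0.0729 F [-0.22  4.58 -0.65] resist(ccw) N 1.82 radial 4.21 w 0.224
-655.6 [ 0.63 -0.02]
-660.6 [1.25 0.02]
-665.6 [1.88 0.11]
-670.6 [2.49 0.25]
-675.6 [3.08 0.45]
-680.6 [3.66 0.69]
-685.6 [4.22 0.99]
-690.6 [4.74 1.33]
```

>>> {"fn": "carry_out", "kwargs": {"motion": [{"dx": 0.31,"dy": -0.01,"dz": 0,"rx": 0,"ry": 0,"rz": 0,"gripper": -1},{"dx": 0.63,"dy": -0.02,"dz": 0,"rx": 0,"ry": 0,"rz": 0,"gripper": -1},{"dx": 0.94,"dy": 0,"dz": 0,"rx": 0,"ry": 0,"rz": 0,"gripper": -1},{"dx": 1.25,"dy": 0.02,"dz": 0,"rx": 0,"ry": 0,"rz": 0,"gripper": -1}]}}

```text
t: 15.45
eef_pos: [0.5977, 0.0908, 0.1158]
tcp_rot: [-3.141, -0.001, -0.434]
wrist_force: [0.4, 4.8, -0.6]
gripper_width: 0.226
```

```bash
python3 wind.py -660.6 5 4
```

```text
t 15.45 p [0.5977 0.0908 0.1158] yaw -24.87 ang 59.4 r 0.0728 F [ 0.42  4.82 -0.61] resist(ccw) N 2.09 radial 4.36 w 0.226
-665.6 [0.62 0.09]
-670.6 [1.23 0.23]
-675.6 [1.83 0.43]
-680.6 [2.41 0.68]
```

>>> {"fn": "carry_out", "kwargs": {"motion": [{"dx": 0.31,"dy": 0.04,"dz": 0,"rx": 0,"ry": 0,"rz": 0,"gripper": -1},{"dx": 0.62,"dy": 0.09,"dz": 0,"rx": 0,"ry": 0,"rz": 0,"gripper": -1},{"dx": 0.93,"dy": 0.15,"dz": 0,"rx": 0,"ry": 0,"rz": 0,"gripper": -1},{"dx": 1.24,"dy": 0.23,"dz": 0,"rx": 0,"ry": 0,"rz": 0,"gripper": -1}]}}

```text
t: 15.78
eef_pos: [0.608, 0.0833, 0.1158]
tcp_rot: [-3.141, -0.001, -0.434]
wrist_force: [1.6, 4.6, 0.7]
gripper_width: 0.224
```

```bash
python3 wind.py -670.6 5 12
```

```text
t 15.78 p [0.608  0.0833 0.1158] yaw -24.87 ang 49.4 r 0.0727 F [1.56 4.64 0.71] resist(ccw) N 1.83 radial 4.53 w 0.224
-675.6 [0.6 0.2]
-680.6 [1.17 0.44]
-685.6 [1.73 0.74]
-690.6 [2.25 1.09]
-695.6 [2.75 1.47]
-700.6 [3.2 1.9]
-705.6 [3.62 2.37]
-710.6 [4.   2.88]
-715.6 [4.33 3.41]
-720.6 [4.61 3.97]
-725.6 [4.84 4.55]
-730.6 [5.03 5.16]
```

>>> {"fn": "carry_out", "kwargs": {"motion": [{"dx": 0.3,"dy": 0.09,"dz": 0,"rx": 0,"ry": 0,"rz": 0,"gripper": -1},{"dx": 0.6,"dy": 0.2,"dz": 0,"rx": 0,"ry": 0,"rz": 0,"gripper": -1},{"dx": 0.89,"dy": 0.32,"dz": 0,"rx": 0,"ry": 0,"rz": 0,"gripper": -1},{"dx": 1.17,"dy": 0.44,"dz": 0,"rx": 0,"ry": 0,"rz": 0,"gripper": -1}]}}

```text
t: 16.12
eef_pos: [0.6168, 0.0743, 0.1158]
tcp_rot: [-3.141, -0.001, -0.434]
wrist_force: [2.5, 4.0, 2.2]
gripper_width: 0.228
```

```bash
python3 wind.py
```

```text
t 16.12 p [0.6168 0.0743 0.1158] yaw -24.87 ang 39.5 r 0.0726 F [2.53 3.98 2.15] resist(ccw) N 1.47 radial 4.48 w 0.228
```

>>> {"fn": "carry_out", "kwargs": {"motion": [{"dx": 0.28,"dy": 0.15,"dz": 0,"rx": 0,"ry": 0,"rz": 0,"gripper": -1},{"dx": 0.56,"dy": 0.3,"dz": 0,"rx": 0,"ry": 0,"rz": 0,"gripper": -1},{"dx": 0.82,"dy": 0.47,"dz": 0,"rx": 0,"ry": 0,"rz": 0,"gripper": -1},{"dx": 1.08,"dy": 0.65,"dz": 0,"rx": 0,"ry": 0,"rz": 0,"gripper": -1}]}}

```text
t: 16.45
eef_pos: [0.6238, 0.0638, 0.1158]
tcp_rot: [-3.141, -0.001, -0.434]
wrist_force: [3.0, 3.7, 2.1]
gripper_width: 0.227
```

```bash
python3 wind.py -690.6 5 8
```

```text
t 16.45 p [0.6238 0.0638 0.1158] yaw -24.87 ang 29.5 r 0.0725 F [2.98 3.7  2.11] resist(ccw) N 1.76 radial 4.42 w 0.227
-695.6 [0.49 0.39]
-700.6 [0.95 0.82]
-705.6 [1.37 1.29]
-710.6 [1.75 1.79]
-715.6 [2.08 2.32]
-720.6 [2.36 2.89]
-725.6 [2.59 3.47]
-730.6 [2.77 4.07]
```

>>> {"fn": "carry_out", "kwargs": {"motion": [{"dx": 0.25,"dy": 0.19,"dz": 0,"rx": 0,"ry": 0,"rz": 0,"gripper": -1},{"dx": 0.49,"dy": 0.39,"dz": 0,"rx": 0,"ry": 0,"rz": 0,"gripper": -1},{"dx": 0.72,"dy": 0.6,"dz": 0,"rx": 0,"ry": 0,"rz": 0,"gripper": -1},{"dx": 0.95,"dy": 0.82,"dz": 0,"rx": 0,"ry": 0,"rz": 0,"gripper": -1}]}}

```text
t: 16.78
eef_pos: [0.6289, 0.0523, 0.1158]
tcp_rot: [-3.141, -0.001, -0.434]
wrist_force: [4.3, 2.3, 2.9]
gripper_width: 0.225
```

```bash
python3 wind.py
```

```text
t 16.78 p [0.6289 0.0523 0.1158] yaw -24.87 ang 19.5 r 0.0723 F [4.34 2.3  2.85] resist(ccw) N 0.72 radial 4.86 w 0.225
```

>>> {"fn": "carry_out", "kwargs": {"motion": [{"dx": 0.21,"dy": 0.23,"dz": 0,"rx": 0,"ry": 0,"rz": 0,"gripper": -1},{"dx": 0.42,"dy": 0.47,"dz": 0,"rx": 0,"ry": 0,"rz": 0,"gripper": -1},{"dx": 0.61,"dy": 0.72,"dz": 0,"rx": 0,"ry": 0,"rz": 0,"gripper": -1},{"dx": 0.8,"dy": 0.97,"dz": 0,"rx": 0,"ry": 0,"rz": 0,"gripper": -1}]}}

```text
t: 17.12
eef_pos: [0.6319, 0.04, 0.1158]
tcp_rot: [-3.141, -0.001, -0.434]
wrist_force: [3.1, 2.6, 3.7]
gripper_width: 0.227
```

```bash
python3 wind.py -710.6 5 8; python3 gap.py pics/g2.png
```

```text
t 17.12 p [0.6319 0.04   0.1158] yaw -24.87 ang 9.5 r 0.0722 F [3.13 2.61 3.66] resist(ccw) N 2.06 radial 3.52 w 0.227
-715.6 [0.33 0.53]
-720.6 [0.61 1.09]
-725.6 [0.85 1.68]
-730.6 [1.03 2.28]
-735.6 [1.16 2.89]
-740.6 [1.23 3.52]
-745.6 [1.25 4.15]
-750.6 [1.21 4.77]
jaws [(106, 4), (109, 17), (112, 8), (115, 13), (118, 12), (121, 8), (124, 4), (130, 14), (133, 8)]
block []
```

View pics/g2.png

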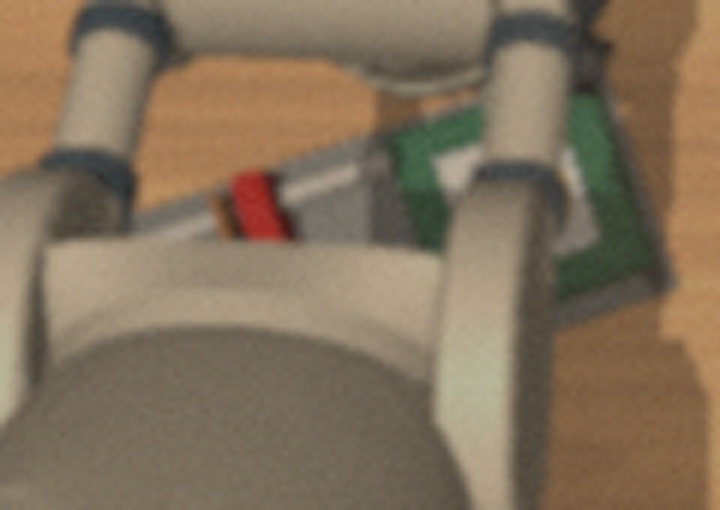

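The red jaw at (260,205) has moved on, its facing now near y ≈ 135 mm, so the bite should be close. I'll keep feeling in small steps.

>>> {"fn": "carry_out", "kwargs": {"motion": [{"dx": 0.17,"dy": 0.26,"dz": 0,"rx": 0,"ry": 0,"rz": 0,"gripper": -1},{"dx": 0.33,"dy": 0.53,"dz": 0,"rx": 0,"ry": 0,"rz": 0,"gripper": -1},{"dx": 0.48,"dy": 0.81,"dz": 0,"rx": 0,"ry": 0,"rz": 0,"gripper": -1},{"dx": 0.61,"dy": 1.09,"dz": 0,"rx": 0,"ry": 0,"rz": 0,"gripper": -1}]}}

```text
t: 17.5
eef_pos: [0.6328, 0.0277, 0.1158]
tcp_rot: [-3.141, -0.001, -0.434]
wrist_force: [5.1, 2.7, 3.5]
gripper_width: 0.222
```

```bash
python3 wind.py
```

```text
t 17.5 p [0.6328 0.0277 0.1158] yaw -24.87 ang -0.3 r 0.0721 F [5.07 2.67 3.55] resist(ccw) N 2.69 radial 5.06 w 0.222
```

>>> {"fn": "carry_out", "kwargs": {"motion": [{"dx": 0.13,"dy": 0.29,"dz": 0,"rx": 0,"ry": 0,"rz": 0,"gripper": -1},{"dx": 0.24,"dy": 0.59,"dz": 0,"rx": 0,"ry": 0,"rz": 0,"gripper": -1},{"dx": 0.34,"dy": 0.89,"dz": 0,"rx": 0,"ry": 0,"rz": 0,"gripper": -1},{"dx": 0.42,"dy": 1.19,"dz": 0,"rx": 0,"ry": 0,"rz": 0,"gripper": -1}]}}

```text
t: 17.83
eef_pos: [0.6315, 0.0152, 0.1158]
tcp_rot: [-3.141, -0.001, -0.434]
wrist_force: [3.8, 2.6, 4.6]
gripper_width: 0.221
```

```bash
python3 wind.py -730.6 5 8
```

```text
t 17.83 p [0.6315 0.0152 0.1158] yaw -24.87 ang -10.3 r 0.072 F [3.8  2.55 4.56] resist(ccw) N 3.19 radial 3.28 w 0.221
-735.6 [0.13 0.61]
-740.6 [0.2  1.24]
-745.6 [0.22 1.87]
-750.6 [0.19 2.49]
-755.6 [0.1  3.12]
-760.6 [-0.05  3.73]
-765.6 [-0.24  4.32]
-770.6 [-0.49  4.9 ]
```

>>> {"fn": "carry_out", "kwargs": {"motion": [{"dx": 0.08,"dy": 0.3,"dz": 0,"rx": 0,"ry": 0,"rz": 0,"gripper": -1},{"dx": 0.13,"dy": 0.61,"dz": 0,"rx": 0,"ry": 0,"rz": 0,"gripper": -1}]}}

```text
t: 18.0
eef_pos: [0.6301, 0.0091, 0.1158]
tcp_rot: [-3.141, -0.001, -0.434]
wrist_force: [4.4, 2.7, 4.8]
gripper_width: 0.222
```

```bash
python3 wind.py
```

```text
t 18.0 p [0.6301 0.0091 0.1158] yaw -24.87 ang -15.3 r 0.072 F [4.39 2.72 4.8 ] resist(ccw) N 3.78 radial 3.52 w 0.222
```

>>> {"fn": "carry_out", "kwargs": {"motion": [{"dx": 0.04,"dy": 0.31,"dz": 0,"rx": 0,"ry": 0,"rz": 0,"gripper": -1},{"dx": 0.07,"dy": 0.63,"dz": 0,"rx": 0,"ry": 0,"rz": 0,"gripper": -1}]}}

```text
t: 18.17
eef_pos: [0.6281, 0.0031, 0.1158]
tcp_rot: [-3.141, -0.001, -0.434]
wrist_force: [5.1, 2.8, 4.4]
gripper_width: 0.228
```

```bash
python3 wind.py
```

```text
t 18.17 p [0.6281 0.0031 0.1158] yaw -24.87 ang -20.4 r 0.0719 F [5.08 2.8  4.37] resist(ccw) N 4.4 radial 3.79 w 0.228
```

>>> {"fn": "carry_out", "kwargs": {"motion": [{"dx": 0.01,"dy": 0.31,"dz": 0,"rx": 0,"ry": 0,"rz": 0,"gripper": -1},{"dx": 0.01,"dy": 0.31,"dz": 0,"rx": 0,"ry": 0,"rz": 0,"gripper": -1},{"dx": 0.02,"dy": 0.63,"dz": 0,"rx": 0,"ry": 0,"rz": 0,"gripper": -1},{"dx": 0.02,"dy": 0.63,"dz": 0,"rx": 0,"ry": 0,"rz": 0,"gripper": -1}]}}

```text
t: 18.5
eef_pos: [0.6256, -0.0028, 0.1158]
tcp_rot: [-3.141, -0.001, -0.434]
wrist_force: [5.9, 1.7, 5.2]
gripper_width: 0.225
```

```bash
for i in 1 2 3 4; do python3 wind.py; python3 -c "
from h import *
im,d,K,W=look('scene'); cv2.imwrite('pics/s$i.png',cv2.resize(im[175:260,255:395],(800,486),interpolation=cv2.INTER_CUBIC))"; done; python3 wind.py; python3 gap.py pics/g3.png
```

```text
t 18.5 p [ 0.6256 -0.0028  0.1158] yaw -24.88 ang -25.5 r 0.0719 F [5.93 1.66 5.24] resist(ccw) N 4.05 radial 4.64 w 0.225
t 18.55 p [ 0.6256 -0.0027  0.1158] yaw -24.88 ang -25.4 r 0.0719 F [4.54 3.31 3.82] resist(ccw) N 4.93 radial 2.68 w 0.22
t 18.6 p [ 0.6257 -0.0026  0.1158] yaw -24.88 ang -25.3 r 0.0719 F [4.61 2.33 4.26] resist(ccw) N 4.07 radial 3.17 w 0.226
t 18.65 p [ 0.6257 -0.0026  0.1158] yaw -24.88 ang -25.3 r 0.0719 F [6.04 0.96 3.57] resist(ccw) N 3.45 radial 5.05 w 0.224
t 18.7 p [ 0.6257 -0.0026  0.1158] yaw -24.87 ang -25.3 r 0.0719 F [5.27 1.51 4.27] resist(ccw) N 3.62 radial 4.12 w 0.222
jaws [(109, 8), (112, 7), (115, 5), (118, 5), (121, 2), (190, 6), (193, 6), (196, 9), (199, 9), (202, 12), (205, 10), (208, 19), (211, 17), (214, 4)]
block [(109, 4)]
```

View pics/s1.png

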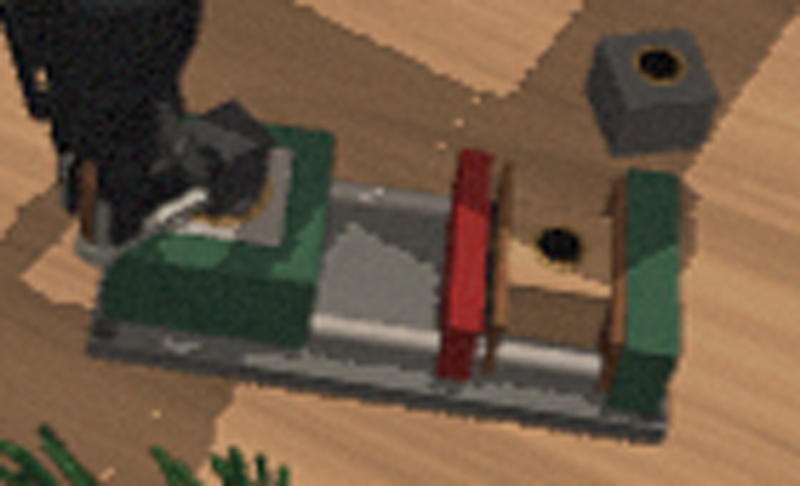

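The block now sits between the facing (left, at about x = 505) and the packing (right, at about x = 612), touching both by eye. The crank force is up from about 1.9 N to about 4 N. I'll take one more small step to confirm the slope, averaging the readings against noise.

>>> {"fn": "carry_out", "kwargs": {"motion": [{"dx": -0.02,"dy": 0.31,"dz": 0,"rx": 0,"ry": 0,"rz": 0,"gripper": -1},{"dx": -0.04,"dy": 0.63,"dz": 0,"rx": 0,"ry": 0,"rz": 0,"gripper": -1}]}}

```text
t: 18.92
eef_pos: [0.6228, -0.008, 0.1158]
tcp_rot: [-3.141, -0.001, -0.434]
wrist_force: [5.7, 3.0, 4.4]
gripper_width: 0.225
```

```bash
for i in 1 2 3 4 5 6; do python3 wind.py; python3 -c "
from h import *
look('scene')"; done; python3 wind.py -750.6 2.5 4
```

```text
t 18.92 p [ 0.6228 -0.008   0.1158] yaw -24.86 ang -30.1 r 0.0718 F [5.72 2.98 4.4 ] resist(ccw) N 5.45 radial 3.46 w 0.225
t 18.97 p [ 0.6225 -0.0085  0.1158] yaw -24.88 ang -30.6 r 0.0719 F [5.61 1.12 4.8 ] resist(ccw) N 3.82 radial 4.26 w 0.226
t 19.02 p [ 0.6226 -0.0083  0.1158] yaw -24.88 ang -30.4 r 0.0718 F [5.62 0.95 5.35] resist(ccw) N 3.67 radial 4.36 w 0.224
t 19.07 p [ 0.6227 -0.0082  0.1158] yaw -24.88 ang -30.4 r 0.0718 F [4.21 1.3  5.1 ] resist(ccw) N 3.25 radial 2.98 w 0.224
t 19.12 p [ 0.6227 -0.0082  0.1158] yaw -24.88 ang -30.3 r 0.0718 F [5.24 0.48 4.52] resist(ccw) N 3.06 radial 4.28 w 0.228
t 19.17 p [ 0.6227 -0.0081  0.1158] yaw -24.88 ang -30.3 r 0.0718 F [4.13 0.89 5.45] resist(ccw) N 2.86 radial 3.12 w 0.226
t 19.22 p [ 0.6227 -0.0081  0.1158] yaw -24.87 ang -30.3 r 0.0718 F [5.88 1.14 5.42] resist(ccw) N 3.95 radial 4.51 w 0.223
-753.1 [-0.04  0.31]
-755.6 [-0.09  0.62]
-758.1 [-0.16  0.93]
-760.6 [-0.23  1.23]
```

While moving, the force rises steadily from about 1.9 N (free) to 5.45 N, which is about 67 N of clamping. From the turn since the bite, it is about 65–105 N. Both are well inside 13–150 N, so I stop here and let go.

>>> {"fn": "carry_out", "kwargs": {"motion": [{"dx": 0,"dy": -0.04,"dz": -0.05,"rx": 0,"ry": 0,"rz": 0,"gripper": -0.5},{"dx": 0,"dy": -0.04,"dz": -0.05,"rx": 0,"ry": 0,"rz": 0,"gripper": 0},{"dx": 0,"dy": -0.04,"dz": -0.05,"rx": 0,"ry": 0,"rz": 0,"gripper": 1},{"dx": 0,"dy": -0.04,"dz": -0.05,"rx": 0,"ry": 0,"rz": 0,"gripper": 1},{"dx": 0,"dy": -0.04,"dz": -0.05,"rx": 0,"ry": 0,"rz": 0,"gripper": 1},{"dx": 0,"dy": -0.04,"dz": -0.05,"rx": 0,"ry": 0,"rz": 0,"gripper": 1},{"dx": 0,"dy": 0,"dz": -2,"rx": 0,"ry": 0,"rz": 0,"gripper": 1},{"dx": 0,"dy": 0,"dz": -5,"rx": 0,"ry": 0,"rz": 0,"gripper": 1},{"dx": -1,"dy": 0,"dz": -8,"rx": 0,"ry": 0,"rz": 0,"gripper": 1},{"dx": -4,"dy": 0,"dz": -11,"rx": 0,"ry": 0,"rz": 0,"gripper": 1},{"dx": -7,"dy": 0,"dz": -14,"rx": 0,"ry": 0,"rz": 0,"gripper": 1},{"dx": -8,"dy": -2,"dz": -16,"rx": 0,"ry": 0,"rz": 0,"gripper": 1},{"dx": -8,"dy": -3,"dz": -17,"rx": 0,"ry": 0,"rz": 0,"gripper": 1},{"dx": -8,"dy": -3,"dz": -17,"rx": 0,"ry": 0,"rz": 0,"gripper": 1},{"dx": -8,"dy": -3,"dz": -17,"rx": 0,"ry": 0,"rz": 0,"gripper": 1}]}}

```text
t: 20.47
eef_pos: [0.5625, 0.053, 0.2858]
tcp_rot: [-3.141, -0.001, -0.433]
wrist_force: [0.2, -1.0, -0.8]
gripper_width: 1.0
```

```bash
sed 's/w4/w5/g' seat.py > s5.py; python3 s5.py
python3 - <<'E'
from h import *
Z=np.load("w5.npz"); P=cloud(Z["d"],Z["K"],Z["W"]); z=P[...,2]
th=np.radians(19.2); O=np.array([.5612,.0306])
X=(P[...,:2]-O)@np.array([[np.cos(th),-np.sin(th)],[np.sin(th),np.cos(th)]])
for n,lo,hi,xr in(("jaws",.059,.068,.05),("block",.054,.059,.022)):
    m=(np.abs(X[...,0])<xr)&(X[...,1]>.055)&(X[...,1]<.22)&(z>lo)&(z<hi)
    h,e=np.histogram(X[m][:,1]*1000,np.arange(55,222,2)); print(n,[(int(a),int(b)) for a,b in zip(e,h) if b>3])
E
```

```text
20.4667 [0.56248605 0.05299369 0.28575238] [-1.79991513e+02 -5.15410173e-02 -2.48162638e+01] [ 0.18 -0.96 -0.8 ]
handle 473 [0.6317 0.0176 0.1321] [631.7  17.7] [18.7 18.6] 65.7
hub 1057 [0.5616 0.0303 0.1118] [561.   30.5] [30.  30.6] 79.2
arm 555 [0.6049 0.0217 0.0851] [604.3  21.8] [17.9 29.1] 79.6
jaws [(109, 72), (111, 172), (113, 139), (115, 149), (117, 143), (119, 144), (121, 132), (123, 138), (125, 57), (131, 158), (133, 139), (135, 124), (137, 9), (153, 5), (155, 4), (157, 7), (159, 4), (163, 5), (165, 8), (185, 122), (187, 90), (189, 101), (191, 120), (193, 80), (195, 73), (197, 70), (199, 67), (201, 66), (203, 68), (205, 52), (207, 53), (209, 57), (211, 54), (213, 39), (215, 10)]
block [(109, 56), (111, 5), (131, 69), (139, 48), (141, 52), (143, 58), (145, 60), (147, 63), (149, 53), (151, 53), (153, 57), (155, 44), (157, 54), (159, 53), (161, 44), (163, 55), (165, 51), (167, 48), (169, 48), (171, 56), (173, 48), (175, 47), (177, 42), (179, 47), (181, 38), (183, 36), (185, 44)]
```

View pics/w5.png

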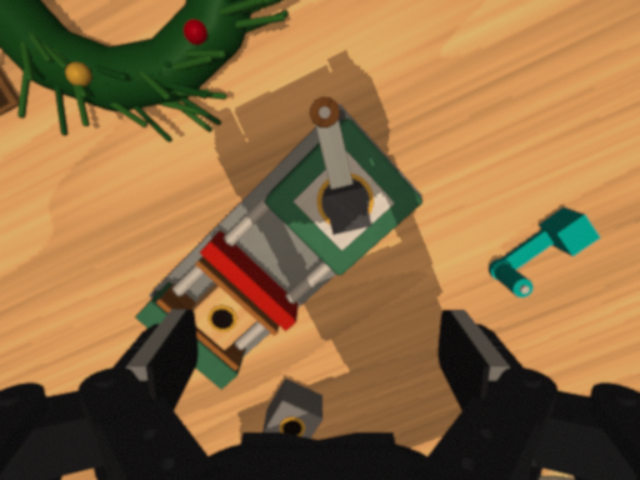

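The crank is still home (hub top 111.8 mm, arm top 85.1 mm). The block at (222,318) is flush between facing and packing. One check disagrees: the handle swung back from −30° to −10° on release. The socket play allows about 18°, so it may just be play, or the shaft may have recoiled. I'll re-grip gently and feel where the load picks up.

>>> {"fn": "carry_out", "kwargs": {"motion": [{"dx": 4,"dy": 0.3,"dz": 0,"rx": 0,"ry": 0,"rz": 0,"gripper": 1},{"dx": 7.7,"dy": 0.3,"dz": 2,"rx": 0,"ry": 0,"rz": 0,"gripper": 1},{"dx": 7.7,"dy": 0.3,"dz": 6,"rx": 0,"ry": 0,"rz": 0,"gripper": 1},{"dx": 7.7,"dy": 0.3,"dz": 10,"rx": 0,"ry": 0,"rz": 0,"gripper": 1},{"dx": 7.7,"dy": 0.3,"dz": 13.5,"rx": 0,"ry": 0,"rz": 0,"gripper": 1},{"dx": 7.7,"dy": 0.3,"dz": 16,"rx": 0,"ry": 0,"rz": 0,"gripper": 0.5},{"dx": 7.7,"dy": 0.3,"dz": 16.9,"rx": 0,"ry": 0,"rz": 0,"gripper": 0},{"dx": 7.7,"dy": 0.3,"dz": 16.9,"rx": 0,"ry": 0,"rz": 0,"gripper": -0.3},{"dx": 7.7,"dy": 0.3,"dz": 16.9,"rx": 0,"ry": 0,"rz": 0,"gripper": -0.5},{"dx": 7.7,"dy": 0.3,"dz": 16.9,"rx": 0,"ry": 0,"rz": 0,"gripper": -0.7},{"dx": 7.7,"dy": 0.3,"dz": 16.9,"rx": 0,"ry": 0,"rz": 0,"gripper": -1},{"dx": 7.7,"dy": 0.3,"dz": 16.9,"rx": 0,"ry": 0,"rz": 0,"gripper": -1},{"dx": 7.7,"dy": 0.3,"dz": 16.9,"rx": 0,"ry": 0,"rz": 0,"gripper": -1}], "grip_force": 20}}

```text
t: 21.6
eef_pos: [0.632, 0.0177, 0.118]
tcp_rot: [-3.141, -0.003, -0.434]
wrist_force: [4.5, -0.7, 4.1]
gripper_width: 0.226
```

```bash
python3 wind.py; python3 -c "
from h import *
look('scene')"; python3 wind.py -10 3 8
```

```text
t 21.6 p [0.632  0.0177 0.118 ] yaw -24.87 ang -8.3 r 0.0721 F [ 4.54 -0.73  4.05] resist(ccw) N -0.06 radial 4.59 w 0.226
t 21.65 p [0.632  0.0177 0.1178] yaw -24.87 ang -8.3 r 0.0721 F [ 3.77 -0.52  5.74] resist(ccw) N 0.03 radial 3.81 w 0.228
-13.0 [0.09 0.37]
-16.0 [0.15 0.74]
-19.0 [0.2  1.11]
-22.0 [0.23 1.49]
-25.0 [0.24 1.86]
-28.0 [0.23 2.24]
-31.0 [0.2  2.62]
-34.0 [0.15 2.99]
```

>>> {"fn": "carry_out", "kwargs": {"motion": [{"dx": 0.1,"dy": 0.37,"dz": 0,"rx": 0,"ry": 0,"rz": 0,"gripper": -1},{"dx": 0.17,"dy": 0.74,"dz": 0,"rx": 0,"ry": 0,"rz": 0,"gripper": -1}]}}

```text
t: 21.82
eef_pos: [0.6306, 0.0106, 0.1176]
tcp_rot: [-3.14, -0.003, -0.434]
wrist_force: [5.4, 2.7, 6.4]
gripper_width: 0.225
```

```bash
python3 wind.py
```

```text
t 21.82 p [0.6306 0.0106 0.1176] yaw -24.85 ang -14.1 r 0.0721 F [5.4  2.75 6.41] resist(ccw) N 3.98 radial 4.57 w 0.225
```

>>> {"fn": "carry_out", "kwargs": {"motion": [{"dx": 0.06,"dy": 0.37,"dz": 0,"rx": 0,"ry": 0,"rz": 0,"gripper": -1},{"dx": 0.1,"dy": 0.75,"dz": 0,"rx": 0,"ry": 0,"rz": 0,"gripper": -1}]}}

```text
t: 21.98
eef_pos: [0.6283, 0.0032, 0.1176]
tcp_rot: [-3.14, -0.003, -0.434]
wrist_force: [4.4, 2.4, 7.4]
gripper_width: 0.23
```

```bash
python3 wind.py
```

```text
t 21.98 p [0.6283 0.0032 0.1176] yaw -24.87 ang -20.2 r 0.0721 F [4.35 2.39 7.42] resist(ccw) N 3.75 radial 3.26 w 0.23
```

>>> {"fn": "carry_out", "kwargs": {"motion": [{"dx": 0.01,"dy": 0.37,"dz": 0,"rx": 0,"ry": 0,"rz": 0,"gripper": -1},{"dx": 0.02,"dy": 0.75,"dz": 0,"rx": 0,"ry": 0,"rz": 0,"gripper": -1}]}}

```text
t: 22.15
eef_pos: [0.6254, -0.0037, 0.1176]
tcp_rot: [-3.14, -0.003, -0.434]
wrist_force: [3.9, 3.7, 5.4]
gripper_width: 0.226
```

```bash
python3 wind.py;  python3 -c "
from h import *
look('scene')"; python3 wind.py
```

```text
t 22.15 p [ 0.6254 -0.0037  0.1176] yaw -24.87 ang -26.2 r 0.0721 F [3.94 3.72 5.4 ] resist(ccw) N 5.08 radial 1.9 w 0.226
t 22.2 p [ 0.625  -0.0042  0.1176] yaw -24.88 ang -26.7 r 0.072 F [5.3  1.38 6.96] resist(ccw) N 3.62 radial 4.12 w 0.224
```

The load picks up straight away at −14°, so the shaft itself was driven back when I let go suddenly. Its friction of 1.7 N at the handle only holds about 32 N of clamping. The remedy is to ease the handle back slowly until its force vanishes, so the shaft settles without overshoot at what friction holds, and only then let go.

```bash
python3 wind.py -26.3 -2 10
```

```text
t 22.2 p [ 0.625  -0.0042  0.1176] yaw -24.88 ang -26.7 r 0.072 F [5.3  1.38 6.96] resist(ccw) N 3.62 radial 4.12 w 0.224
-24.3 [ 0.   -0.25]
-22.3 [-0.01 -0.5 ]
-20.3 [-0.02 -0.75]
-18.3 [-0.05 -1.  ]
-16.3 [-0.08 -1.25]
-14.3 [-0.12 -1.5 ]
-12.3 [-0.17 -1.75]
-10.3 [-0.23 -1.99]
-8.3 [-0.3  -2.23]
-6.3 [-0.37 -2.47]
```

>>> {"fn": "carry_out", "kwargs": {"motion": [{"dx": 0.02,"dy": -0.12,"dz": -0.04,"rx": 0,"ry": 0,"rz": 0,"gripper": -1},{"dx": 0.05,"dy": -0.25,"dz": -0.08,"rx": 0,"ry": 0,"rz": 0,"gripper": -1},{"dx": 0.05,"dy": -0.37,"dz": -0.08,"rx": 0,"ry": 0,"rz": 0,"gripper": -1},{"dx": 0.04,"dy": -0.5,"dz": -0.08,"rx": 0,"ry": 0,"rz": 0,"gripper": -1}]}}

```text
t: 22.53
eef_pos: [0.6272, 0.0006, 0.1178]
tcp_rot: [-3.141, -0.001, -0.434]
wrist_force: [3.4, -0.7, 5.2]
gripper_width: 0.225
```

```bash
cat > avg.py <<'E'
from h import *
C=np.array([.5607,.0281]); L=[]
for i in range(5):
    s=ctrl.observe(); v=s["eef_pos"][:2]-C; e=v/np.linalg.norm(v); F=s["wrist_force"]; L.append([np.degrees(np.arctan2(v[1],v[0])),-F[0]*e[1]+F[1]*e[0],F[:2]@e,F[2]]); ctrl.read_camera("scene")
L=np.array(L); print("ang,resist,radial,Fz first",L[0].round(2),"mean",L.mean(0).round(2),"sd",L.std(0).round(2))
E
python3 avg.py
```

```text
ang,resist,radial,Fz first [-22.47   0.69   3.44   5.18] mean [-22.38   1.33   4.21   5.32] sd [0.07 0.39 0.63 0.39]
```

>>> {"fn": "carry_out", "kwargs": {"motion": [{"dx": -0.01,"dy": -0.12,"dz": 0,"rx": 0,"ry": 0,"rz": 0,"gripper": -1},{"dx": -0.02,"dy": -0.25,"dz": 0,"rx": 0,"ry": 0,"rz": 0,"gripper": -1},{"dx": -0.04,"dy": -0.37,"dz": 0,"rx": 0,"ry": 0,"rz": 0,"gripper": -1},{"dx": -0.05,"dy": -0.5,"dz": 0,"rx": 0,"ry": 0,"rz": 0,"gripper": -1}]}}

```text
t: 23.12
eef_pos: [0.629, 0.0053, 0.1177]
tcp_rot: [-3.141, -0.001, -0.434]
wrist_force: [4.3, -0.7, 5.6]
gripper_width: 0.23
```

```bash
python3 avg.py
```

```text
ang,resist,radial,Fz first [-18.48   0.7    4.34   5.63] mean [-18.38   0.75   4.69   5.65] sd [0.06 0.33 0.36 0.59]
```

>>> {"fn": "carry_out", "kwargs": {"motion": [{"dx": -0.02,"dy": -0.12,"dz": 0,"rx": 0,"ry": 0,"rz": 0,"gripper": -1},{"dx": -0.04,"dy": -0.25,"dz": 0,"rx": 0,"ry": 0,"rz": 0,"gripper": -1},{"dx": -0.06,"dy": -0.37,"dz": 0,"rx": 0,"ry": 0,"rz": 0,"gripper": -1},{"dx": -0.09,"dy": -0.5,"dz": 0,"rx": 0,"ry": 0,"rz": 0,"gripper": -1}]}}

```text
t: 23.7
eef_pos: [0.6304, 0.0102, 0.1177]
tcp_rot: [-3.141, -0.002, -0.434]
wrist_force: [4.3, -0.8, 4.4]
gripper_width: 0.227
```

```bash
python3 avg.py
```

```text
ang,resist,radial,Fz first [-14.42   0.26   4.32   4.44] mean [-14.32   0.77   4.75   5.13] sd [0.07 0.58 0.59 0.51]
```

>>> {"fn": "carry_out", "kwargs": {"motion": [{"dx": -0.03,"dy": -0.12,"dz": 0,"rx": 0,"ry": 0,"rz": 0,"gripper": -1},{"dx": -0.05,"dy": -0.24,"dz": 0,"rx": 0,"ry": 0,"rz": 0,"gripper": -1},{"dx": -0.08,"dy": -0.36,"dz": 0,"rx": 0,"ry": 0,"rz": 0,"gripper": -1},{"dx": -0.12,"dy": -0.48,"dz": 0,"rx": 0,"ry": 0,"rz": 0,"gripper": -1}]}}

```text
t: 24.28
eef_pos: [0.6314, 0.015, 0.1178]
tcp_rot: [-3.141, -0.002, -0.434]
wrist_force: [5.3, -1.4, 5.5]
gripper_width: 0.228
```

```bash
python3 avg.py
```

```text
ang,resist,radial,Fz first [-10.46  -0.39   5.41   5.53] mean [-10.38   0.34   5.91   4.64] sd [0.06 0.55 0.59 0.6 ]
```

The handle force has faded to zero: the same spot read about 4 N winding in and about 0 N easing out. So the shaft now rests on its own friction. I'll relieve the slight radial pull, open gently and leave.

>>> {"fn": "carry_out", "kwargs": {"motion": [{"dx": 0.04,"dy": 0,"dz": -0.03,"rx": 0,"ry": 0,"rz": 0,"gripper": -1},{"dx": 0.07,"dy": 0,"dz": -0.06,"rx": 0,"ry": 0,"rz": 0,"gripper": -1},{"dx": 0.07,"dy": 0,"dz": -0.06,"rx": 0,"ry": 0,"rz": 0,"gripper": -0.5},{"dx": 0.07,"dy": 0,"dz": -0.06,"rx": 0,"ry": 0,"rz": 0,"gripper": -0.3},{"dx": 0.07,"dy": 0,"dz": -0.06,"rx": 0,"ry": 0,"rz": 0,"gripper": 0},{"dx": 0.07,"dy": 0,"dz": -0.06,"rx": 0,"ry": 0,"rz": 0,"gripper": 0.5},{"dx": 0.07,"dy": 0,"dz": -0.06,"rx": 0,"ry": 0,"rz": 0,"gripper": 1},{"dx": 0.07,"dy": 0,"dz": -0.06,"rx": 0,"ry": 0,"rz": 0,"gripper": 1},{"dx": 0.07,"dy": 0,"dz": -0.06,"rx": 0,"ry": 0,"rz": 0,"gripper": 1},{"dx": 0.07,"dy": 0,"dz": -2,"rx": 0,"ry": 0,"rz": 0,"gripper": 1},{"dx": 0.07,"dy": 0,"dz": -5,"rx": 0,"ry": 0,"rz": 0,"gripper": 1},{"dx": 0,"dy": 0,"dz": -8,"rx": 0,"ry": 0,"rz": 0,"gripper": 1},{"dx": -4,"dy": 0,"dz": -11,"rx": 0,"ry": 0,"rz": 0,"gripper": 1},{"dx": -7,"dy": 0,"dz": -14,"rx": 0,"ry": 0,"rz": 0,"gripper": 1},{"dx": -8,"dy": -2,"dz": -16.5,"rx": 0,"ry": 0,"rz": 0,"gripper": 1},{"dx": -8,"dy": -3,"dz": -17,"rx": 0,"ry": 0,"rz": 0,"gripper": 1},{"dx": -8,"dy": -3,"dz": -17,"rx": 0,"ry": 0,"rz": 0,"gripper": 1},{"dx": -8,"dy": -3,"dz": -17,"rx": 0,"ry": 0,"rz": 0,"gripper": 1}]}}

```text
t: 26.03
eef_pos: [0.5707, 0.0762, 0.2873]
tcp_rot: [-3.142, -0.001, -0.433]
wrist_force: [0.1, 0.3, 0.1]
gripper_width: 0.998
```

```bash
cat > fin.py <<'E'
from h import *
im,d,K,W=look("wrist"); P=cloud(d,K,W); z=P[...,2]; cv2.imwrite("pics/w6.png",cv2.resize(im,(640,480)))
th=np.radians(19.2); O=np.array([.5612,.0306])
X=(P[...,:2]-O)@np.array([[np.cos(th),-np.sin(th)],[np.sin(th),np.cos(th)]])*1000
m=(np.abs(X[...,0])<50)&(X[...,1]>100)&(z>.059)&(z<.068); y=X[m][:,1]
j=y[(y<128)]; f=y[(y>128)&(y<145)]; print("jaw",np.percentile(j,[2,98]).round(2),"facing",np.percentile(f,[2,98]).round(2))
m=(np.abs(X[...,0])<18)&(X[...,1]>128)&(X[...,1]<195)&(z>.054)&(z<.058); b=X[m][:,1]; print("block",np.percentile(b,[3,97]).round(2))
E
sed -i 's/w4/w7/g' seat.py; python3 seat.py; python3 fin.py
python3 - <<'E'
from h import *
Z=np.load("w5.npz"); print("before: see w5")
E
```

```text
26.0333 [0.57070547 0.07618469 0.28732993] [-1.79995858e+02 -3.41547681e-02 -2.48094325e+01] [0.09 0.35 0.14]
handle 481 [0.6321 0.0187 0.1321] [632.2  18.4] [19.  18.7] 65.2
hub 1058 [0.5618 0.0304 0.112 ] [561.1  30.5] [30.1 30.2] 80.0
arm 557 [0.6052 0.0225 0.0851] [604.5  22.4] [18.1 28.9] 80.2
jaw [110.51 125.67] facing [131.47 137.01]
block [132.07 185.72]
before: see w5
```

Run:
```python
from h import *
def ang():
    im,d,K,W=look("wrist"); P=cloud(d,K,W); z=P[...,2]; r=np.hypot(P[...,0]-.5615,P[...,1]-.0295)
    h=P[(r>.055)&(r<.09)&(z>.125)&(z<.14)][:,:2].mean(0); c=P[(r<.026)&(z>.107)&(z<.117)][:,:2]; c=np.array(cv2.minAreaRect((c*1000).astype(np.float32))[0])/1000
    return np.degrees(np.arctan2(*(h-c)[::-1]))
a=[ang() for _ in range(4)]
for _ in range(24): ctrl.read_camera("top")
b=[ang() for _ in range(4)]; print(np.round(a,2),np.round(b,2),ctrl.observe()["t"])
```

```text
[-9.33 -9.34 -9.32 -9.26] [-9.33 -9.27 -9.28 -9.3 ] 27.7333
```

View pics/w6.png

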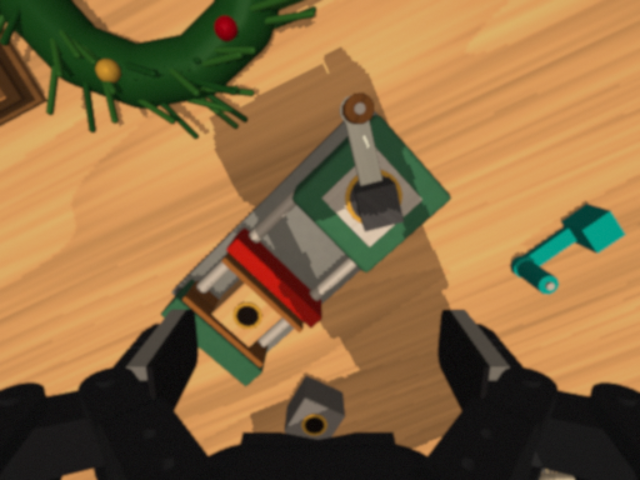

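```bash
python3 -c "
from rig import ctrl
print(ctrl.close_job())"
```

```text
the job is handed in; nothing more can be done
None
```

I fitted the steel crank onto the clamp's shaft, wound it clockwise about two turns until the block was gripped, let go, and handed the job in at about 28 s.

**Crank seat:** It is fully home and level. The hub top reads 112 mm and the arm top 85 mm above the table, as expected.

**Clamping:** The bite came a little under two turns in. Handle force rose from about 1.8 N running free to about 5.5 N, or roughly 65–70 N of clamping by force. Judged by the turn past the bite, it could have peaked near 105 N, still under the 150 N limit.

**One check disagreed:** When I first let go, the crank swung back about 20°, because shaft friction alone holds only about 32 N. I re-gripped it, wound it in again, eased it back slowly until the handle force was about zero, and then let go.

**Final state:**
- The block sits against both the jaw facing and the packing.
- The handle angle did not change over the last 1.5 s, to within 0.1°.
- Remaining grip is about 25–30 N, comparing the winding-in and easing-out forces. Sensor noise makes that good to about ±10 N, and the block needs at least 13 N. One harsher reading of the same data came out near 10 N, so this is the least certain point.

I did not touch the look-alikes or the other items. In the last wrist view, the turquoise crank and the grey block are still on the table. I took no last overview picture of the rest.

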